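# Cap a dropper bottle on the bench press

## Task

The loosely capped dropper bottle lies on its side in the level grey tray. Lay it in the white sloping rest with its foot against the stop and the cap uppermost and let go, then take it with a new grip that lets you stand it upright in the middle of the press's round anvil without pushing its cap in yet. Then pull the press lever all the way down so that it pushes the cap fully home, and ease the lever slowly back up to its stop, leaving the bottle standing there and the other things on the desk undisturbed.

Things in the scene. Friction and masses are not known exactly. Their poses are not given: they have to be found in the camera images.
- bottle: White plastic dropper bottle, the only one lying. Round body 36 mm across, 75 mm long, 16 mm neck, ribbed push-on cap 26 mm across, 20 mm tall, its lower edge 5 mm clear of the shoulder: 100 mm in all, 95 mm once pressed. 60 to 110 g. Origin: centre of its flat foot; own x axis along the bottle from foot to cap. It lies level, axis 40 mm above the desk. Its turn about x is of no account.
- bottle_shoulder (a point): Point on the bottle's axis at the shoulder, 75 mm from the foot (where the body ends and the neck begins).
- cap (a joint): How far the cap has been pushed onto the bottle, in m: 0 at the start, 0.005 fully home (against the shoulder). It takes 8 N along the bottle's axis to move it and it stays where it is pushed; it cannot come off.
- tray: Level grey tray, 140 x 80 x 6 mm, fixed, carrying the lying bottle on two V-shaped steel wires 60 mm apart (own x = -30 and +30 mm, 42 mm wide, 31 mm high); between them, at the bottle's mid-length, both sides are free for fingers. Origin: centre of its underside on the desk; own x axis along the bottle towards its cap.
- rest: White sloping rest on a black base, fixed. Base 130 x 90 x 8 mm, origin at its underside's centre. Two 8 mm steel rods rise at 45 degrees towards own +x, with a stop plate at the low end. The bottle lies on the rods, foot on the stop, cap up towards own +x. Rods and stop (32 mm) are narrower than the bottle, so fingers can straddle it, square to it or along it from the cap end.
- rest_foot (a point): Where the centre of the bottle's foot comes when the bottle lies properly in the rest: 45 mm towards the rest's own -x from its origin, 45 mm above the desk.
- rest_top (a point): Where the bottle's shoulder point comes when it lies properly in the rest: 75 mm from rest_foot up the 45 degree slope.
- press: Grey steel hand press, fixed. Origin on the desk under the anvil's centre; own x axis points from the anvil to the hinge column (away from the robot). Base plate 120 mm wide, 8 mm thick, from own x = -60 to 210 mm; column 50 mm wide, 148 mm high, from own x = 130 to 180 mm.
- anvil (a point): Centre of the top of the round steel anvil, a flat disc 44 mm in diameter, top 12 mm above the desk, on which the bottle stands.
- lever_hinge (a point): Hinge axis of the lever, 150 mm along the press's own x from the anvil centre, 128 mm above the desk; the axis runs along the press's own y.
- lever_grip (a point): Middle of the lever's black round cross-bar (16 mm thick, 120 mm long, along the press's own y), 220 mm from the hinge axis. The 16 mm wide arm meets it in the middle; each half (52 mm) is free to pinch or push. Raised: 343 mm above the desk, 46 mm nearer the anvil than the hinge. A pad under the arm, 150 mm from the hinge, meets the cap near the end of the stroke.
- lever (a joint): Lever angle, rad: 0 raised at its upper stop (78 degrees above level), 1.36 at the lower stop (arm level, towards the robot), where the cap is fully home. A spring lifts it with 1 to 4 N at the bar; the cap adds 5 to 6 N from about 1.32 rad. Let go, it flies up: slammed if it rises faster than 1.5 rad/s (0.33 m/s at the bar). Pull and ease it along its arc.
- drops: Bystander: small white dropper bottle, 28 mm in diameter, 60 mm tall, standing; origin at the centre of its underside. Leave alone.
- jar: Bystander: amber jar, 52 mm in diameter, 55 mm tall; origin at the centre of its underside. Leave alone.
- lens_case: Bystander: flat blue lens case, 35 x 70 x 16 mm; origin at the centre of its underside. Leave alone.

How it is judged:
On the way, in this order (a step that is already met when the one before it is completed fails the run):
1. the bottle lies in the sloping rest, foot at the stop (within 12 mm), cap up, let go of (distance between bottle and rest_foot below 0.012 m and distance between bottle_shoulder and rest_top below 0.014 m and linear speed of bottle below 0.03 m/s and contact force between the fingers and bottle below 0.1 N), for 0.2 s.
2. the bottle stands upright on the anvil within 10 mm of its centre, let go of, its cap not yet pushed in (horizontal distance between bottle and anvil below 0.01 m and angle between bottle's own x axis and vertical below 0.1 rad and distance between bottle and anvil below 0.012 m and contact force between the fingers and bottle below 0.1 N and value of joint cap below 0.0025 m and value of joint lever below 0.3 rad), for 0.2 s.
3. the lever is pulled down to the end and the cap is fully home (value of joint lever above 1.28 rad and value of joint cap above 0.004 m and horizontal distance between bottle and anvil below 0.01 m and angle between bottle's own x axis and vertical below 0.1 rad), for 0.1 s.
4. the lever is back up at its stop (value of joint lever below 0.08 rad), for 0.2 s.
At the end, for the whole second after the job is handed in: The bottle stands upright (within 0.1 rad) and still on the anvil, its foot within 10 mm of the anvil's centre, its cap pushed home (at least 4 of its 5 mm), the lever back up (within 0.08 rad of its upper stop), nothing held (horizontal distance between bottle and anvil below 0.01 m and angle between bottle's own x axis and vertical below 0.1 rad and distance between bottle and anvil below 0.012 m and value of joint cap above 0.004 m and value of joint lever below 0.08 rad and contact force between the fingers and bottle below 0.1 N and contact force between the fingers and lever below 0.1 N and linear speed of bottle below 0.02 m/s); the robot touches nothing.
It fails at once if the lever flies up faster than 1.5 rad/s (velocity of joint lever below -1.5 rad/s).
It fails at once if a bystander is moved more than 20 mm (distance of any of drops, jar, lens_case from where it was at the start of the episode above 0.02 m).
It also fails if it takes over 72 s, if anything falls off the work surface, if the arm or the gripper's body presses on something with over 40 N, if the wrist force passes 120 N, or if a joint passes its speed limit or range.

## Robot

A 6-joint arm with a two-finger parallel gripper is mounted at the origin on the work surface. World frame = base frame: x ahead of the robot, y to its left, z up, the work surface at z = 0. Lengths are in m, angles in rad, forces in N, time in s.
With the tool pointing down it reaches from about 0.325 to 0.925 m from the base axis. Payload 3.1 kg.
Tool frame: the origin (TCP) lies midway between the tips of the shut fingers; the grasp point (between the pads) lies 19 mm behind it; x points along the fingers, y is the direction in which the jaws open and shut, and the axes are right-handed (so a half turn about x gives the same grasp; the last joint's range is limited). The gripper opens to 85 mm and grips with 20 to 120 N. Pads are 22 mm wide; open, the fingers measure 114 mm over their backs; the gripper's body (76 mm by 85 mm) begins 54 mm behind the grasp point. The pads swing forward as they close: fully open they stand 13 mm farther back than shut.
Start: joints at [-1.359, 0.217, 1.613, -0, 1.311, -0.112], TCP at [0.199, -0.593, 0.231] pointing down, gripper open.
Joint ranges: [-2.75, 2.75], [-0.78, 2.1], [0.31, 2.55], [-1.13, 4.27], [0.13, 2.63], [-2.58, 2.58]. Speed limits (rad/s): [2.79, 2.79, 3.14, 3.14, 3.14, 3.14].

## Interface

Orientations are given as a unit quaternion [x, y, z, w].
In Python, from station import robot gives the robot as it stands.
- The arm moves only by the tool carry_out, never from a script. Its argument "steps" is a list of rows, each a list of 2 entries, a list of its own where there are three numbers: the shift along the world's x, y, z in cm, then the turn about the world's z in rad. A call has exactly 10 rows; each row shifts and turns the commanded pose from where the row before left it; what a row does not reach is not made up. A row lasts 1/10 s, in which the tool goes at most 50 mm and 8.59 degrees, less where a joint would pass 70% of its speed; a pose out of reach is approached as far as the arm can. A call is refused whole if a number of a shift passes 5 or a number of a turn 0.15, either way. A call with a gripper value outside its range is refused whole. "hand" is the opening, from 0 (shut) to 1 (fully open), set as the call begins (left out, the last holds). The fingers move at their own pace and stop on an object; "squeeze" is the grip in N (left out, the last holds). Time passes only in rows, so rows that do not move let the fingers close, or fill a call up. It gives the time, the measured TCP pose, the force and the opening at its end, in the units of the state.
- robot.get_state(): the state, without advancing time (a new reading comes with each control period).
- robot.camera(name): name is "scene" or "top" or "wrist"; returns the picture (384x512x3 uint8, blue, green, red); there is no depth.
- robot.calibration(name): a dict with "intrinsics" (3x3 intrinsics, pixels), "dist" ([k1, k2, p1, p2, k3] as OpenCV has them; the pictures are not rectified), "extrinsics" (4x4, takes a point from world to camera coordinates). Camera axes: x right, y up, looking along -z (the intrinsics and any distortion apply to the point x, -y, -z); pixel columns grow to the right and rows downward; lengths in m; the calibration is good to about 2 mm. A picture is of the moment at which its call begins: read the wrist's pose just before it. calibration takes no time and is no camera call; for the wrist camera it gives the pose at the moment of the call.
- robot.finish_job(): hands the job in, once; it reports no verdict.
The state is a dict: "time": time; "q": joint angles; "joint_vel": joint speeds; "joint_torque": joint torques, N m; "tcp_pos": TCP position; "tool_rot": TCP orientation; "contact_force": force on the tool from outside, world axes, zero at the start; "ft_torque": the same for the moment, N m; "grip_width": finger opening in m.
Only numpy, scipy, OpenCV 4.12 (cv2) and the standard library are available. Lean on these libraries where they do the work, as an engineer would, in place of code of your own. Each camera call takes 0.05 s, during which the arm holds its last target.

## Working session

There is one attempt and no reset: what is moved stays moved. The work goes in short steps, Python scripts to look and compute and a tool call to move; the robot and the scene stay as the last step left them, time stands still between calls to the robot, and variables do not carry over. Pictures are saved under pics/ and viewed, and the job is handed in when it is done.

Besides the shell and the picture viewer there is one more tool, called after "Request:" by a JSON object that holds its "method" and its "body", one argument or row to a line. carry_out: Moves the arm, as the interface text tells. Its arguments: {"type":"object","properties":{"steps":{"type":"array","items":{"type":"array"}},"hand":{"type":"number"},"squeeze":{"type":"number"}},"required":["steps"]}

```bash
mkdir -p pics
python3 - <<'E'
from station import robot
import cv2
for n in("scene","top","wrist"):
    cv2.imwrite(f"pics/{n}0.png",robot.camera(n)); c=robot.calibration(n); print(n,c["intrinsics"],c["dist"],c["extrinsics"])
print(robot.get_state())
E
```

```text
scene [[384.82158511   0.         258.66350076]
 [  0.         384.82158511 193.17004109]
 [  0.           0.           1.        ]] [-0.01262498  0.          0.          0.          0.        ] [[ 0.72442209  0.68925915  0.01159531 -0.41691892]
 [-0.47847127  0.4906295   0.72824991  0.12712732]
 [ 0.49626392 -0.53310835  0.68521355 -1.36149579]
 [ 0.          0.          0.          1.        ]]
top [[417.43342304   0.         256.20148743]
 [  0.         417.43342304 184.94459586]
 [  0.           0.           1.        ]] [-0.00577138  0.          0.          0.          0.        ] [[ 0.01960137 -0.99979802 -0.00443819  0.00944863]
 [ 0.97793792  0.01824904  0.20809707 -0.59765393]
 [-0.20797404 -0.00841926  0.97809811 -1.0648195 ]
 [ 0.          0.          0.          1.        ]]
wrist [[289.01812236   0.         259.28269387]
 [  0.         289.01812236 190.90649964]
 [  0.           0.           1.        ]] [-0.01528791  0.          0.          0.          0.        ] [[ 0.31814387 -0.94804114 -0.00157098 -0.62462153]
 [ 0.90270542  0.30343558 -0.30504062  0.03990324]
 [ 0.28966775  0.09562867  0.95233804 -0.38024664]
 [ 0.          0.          0.          1.        ]]
{'time': 0.15, 'q': array([-1.35920502e+00,  2.17576199e-01,  1.61461740e+00, -1.89831758e-07,
        1.31131383e+00, -1.12218920e-01]), 'joint_vel': array([-0.00041998, -0.0006046 , -0.0060898 , -0.0021063 , -0.00063445,
       -0.00057486]), 'joint_torque': array([ 1.39744617e-05, -3.97448337e+01, -3.04416847e+01, -1.83896527e-04,
        5.87127826e-03, -2.40362226e-06]), 'tcp_pos': array([ 0.19873569, -0.59187654,  0.23024407]), 'tool_rot': array([-0.69782521, -0.11466079,  0.69789258, -0.11330852]), 'contact_force': array([0.20995065, 0.72036693, 0.13046595]), 'ft_torque': array([ 0.00437485, -0.07161038,  0.00924335]), 'grip_width': 0.0853957969882374}
```

View pics/top0.png

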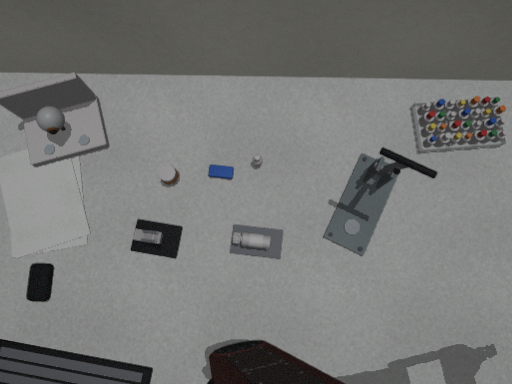

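View pics/scene0.png

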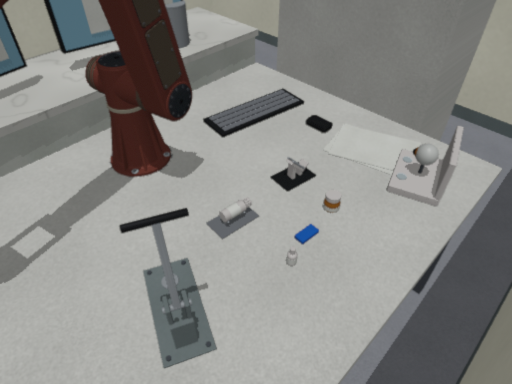

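View pics/wrist0.png

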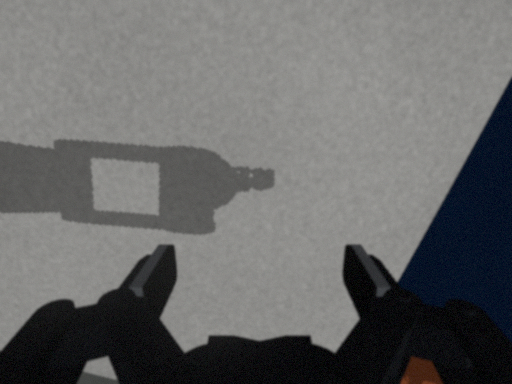

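Run:
```python
import cv2
a=cv2.imread("pics/top0.png")
cv2.imwrite("pics/t_a.png",cv2.resize(a[210:270,120:200],None,fx=8,fy=8,interpolation=cv2.INTER_CUBIC))
cv2.imwrite("pics/t_b.png",cv2.resize(a[215:265,220:300],None,fx=8,fy=8,interpolation=cv2.INTER_CUBIC))
cv2.imwrite("pics/t_c.png",cv2.resize(a[140:260,310:450],None,fx=5,fy=5,interpolation=cv2.INTER_CUBIC))
a=cv2.imread("pics/scene0.png")
cv2.imwrite("pics/s_a.png",cv2.resize(a[145:245,200:330],None,fx=6,fy=6,interpolation=cv2.INTER_CUBIC))
```

```text
(no output)
```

View pics/t_a.png

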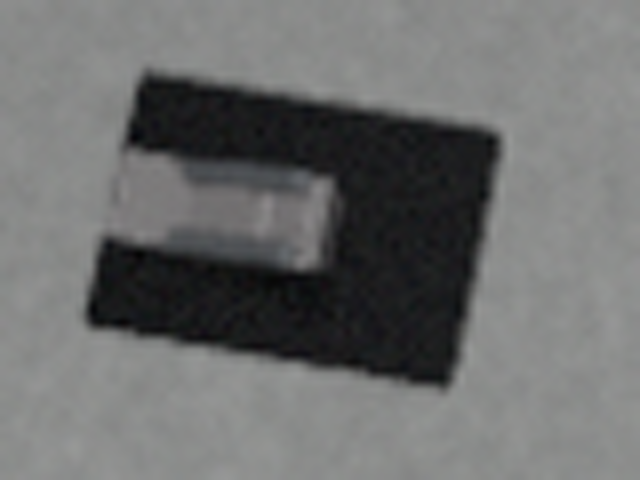

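View pics/t_b.png

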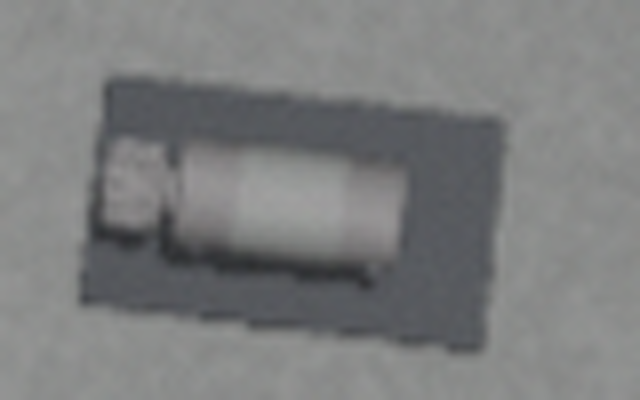

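View pics/t_c.png

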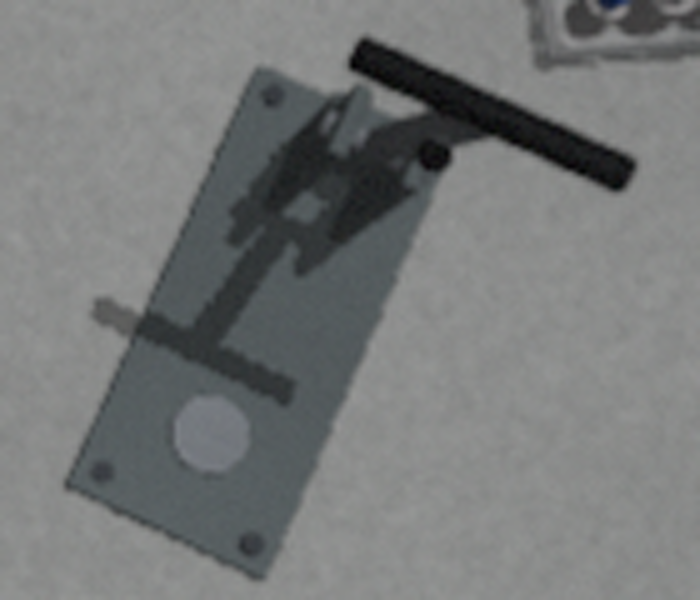

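View pics/s_a.png

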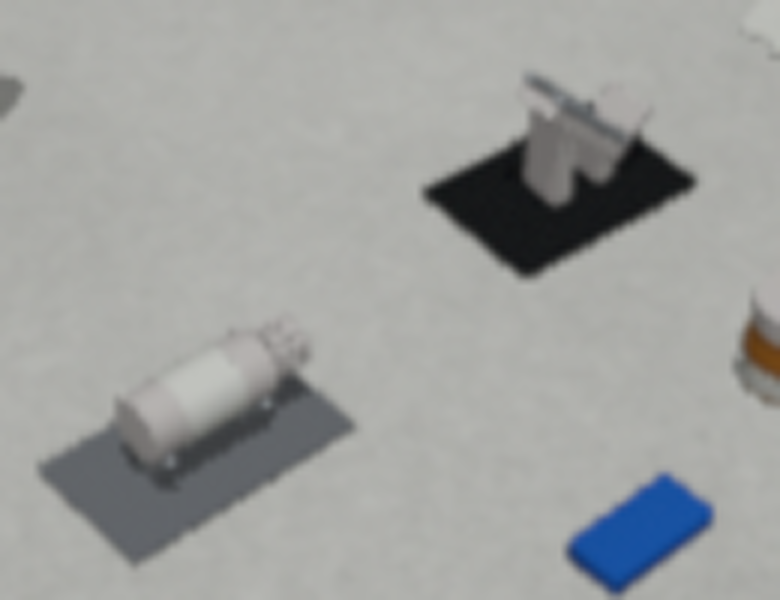

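```bash
cat > h.py <<'E'
from station import robot
import cv2, numpy as np
def cal(n):
    c=robot.calibration(n); return np.array(c["intrinsics"]),np.array(c["dist"]),np.array(c["extrinsics"])
def px2w(n,uv,z,c=None):
    K,d,E=c or cal(n)
    p=cv2.undistortPoints(np.array(uv,float).reshape(-1,1,2),K,d).reshape(-1,2)
    R=E[:3,:3];o=-R.T@E[:3,3]
    D=np.c_[p[:,0],-p[:,1],-np.ones(len(p))]@R
    return o+D*((z-o[2])/D[:,2])[:,None]
def w2px(n,P,c=None):
    K,d,E=c or cal(n)
    P=np.atleast_2d(P)@E[:3,:3].T+E[:3,3]
    P=P*[1,-1,-1]
    return cv2.projectPoints(P,np.zeros(3),np.zeros(3),K,d)[0].reshape(-1,2)
E
python3 - <<'E'
from h import *
def rep(name,pts,z,ox,oy,s):
    P=px2w("top",np.array(pts,float)/s+[ox,oy]-[0.5-0.5/s,0.5-0.5/s],z); 
    print(name,P[:,:2].round(4).tolist(),"mean",P.mean(0).round(4)); return P
P=rep("tray",[(107,78),(505,120),(482,350),(82,302)],.006,220,215,8)
print(np.linalg.norm(np.diff(P,axis=0),axis=1), np.arctan2(*(P[0]-P[1])[1::-1]),np.arctan2(*(P[3]-P[2])[1::-1]))
P=rep("rest",[(145,72),(500,130),(450,385),(88,322)],.008,120,210,8)
print(np.linalg.norm(np.diff(P,axis=0),axis=1), np.arctan2(*(P[1]-P[0])[1::-1]),np.arctan2(*(P[2]-P[3])[1::-1]))
P=rep("pressfront",[(67,487),(263,579),(260,66)],.008,310,140,5)
print(np.linalg.norm(np.diff(P,axis=0),axis=1), np.arctan2(*(P[2]-P[0])[1::-1]))
P=rep("anvil",[(212,435)],.012,310,140,5)
P=rep("bolts",[(102,472),(251,544),(272,95)],.01,310,140,5)
P=rep("bar",[(362,52),(625,175)],.343,310,140,5)
P=rep("bottle axis: foot,shoulder,captop",[(402,215),(182,200),(104,184)],.04,220,215,8)
s=robot.get_state(); from scipy.spatial.transform import Rotation as R
print(R.from_quat(s["tool_rot"]).as_matrix().round(3))
E
```

```text
tray [[0.4961, 0.084], [0.4842, -0.0547], [0.4053, -0.0473], [0.4189, 0.0902]] mean [0.4511 0.018  0.006 ]
[0.13914607 0.0792101  0.13813004] 1.484652621184889 1.472304769146904
rest [[0.5069, 0.3504], [0.489, 0.2252], [0.4013, 0.2374], [0.4202, 0.3633]] mean [0.4544 0.2941 0.008 ]
[0.12649063 0.08851606 0.12728591] -1.7124800829859599 -1.7194893649187712
pressfront [[0.4655, -0.166], [0.4174, -0.2725], [0.7094, -0.2804]] mean [ 0.5308 -0.2396  0.008 ]
[0.11690107 0.29207371] -0.4388559543643836
anvil [[0.4954, -0.2459]] mean [ 0.4954 -0.2459  0.012 ]
bolts [[0.474, -0.1851], [0.4361, -0.266], [0.6916, -0.2862]] mean [ 0.5339 -0.2458  0.01  ]
bar [[0.6159, -0.238], [0.5659, -0.3422]] mean [ 0.5909 -0.2901  0.343 ]
bottle axis: foot,shoulder,captop [[0.4481, -0.0184], [0.4517, 0.0554], [0.4565, 0.0817]] mean [0.4521 0.0396 0.04  ]
[[-0.     0.318 -0.948]
 [ 0.002 -0.948 -0.318]
 [-1.    -0.002 -0.   ]]
```

Run:
```python
from h import *
c=np.array([.4544,.2941]);th=-1.716;u=np.array([np.cos(th),np.sin(th)])
for s in (0,30,40,50,60,70,80):
    for off in (19,):
        x=-45+.707*s+.707*off; z=45+.707*s-.707*off
        P=np.r_[c+u*x/1000,z/1000]
        print(s,P.round(3),((w2px("top",P)[0]-[120,210]+.45)*8).round(),((w2px("scene",P)[0]-[200,145]+.4)*6).round())
```

```text
0 [0.459 0.325 0.032] [188. 205.] [606. 130.]
30 [0.456 0.304 0.053] [233. 210.] [581. 114.]
40 [0.455 0.297 0.06 ] [249. 211.] [572. 109.]
50 [0.454 0.29  0.067] [264. 213.] [563. 104.]
60 [0.453 0.283 0.074] [280. 215.] [555.  99.]
70 [0.452 0.276 0.081] [296. 216.] [546.  93.]
80 [0.451 0.269 0.088] [312. 218.] [537.  88.]
```

Request:
{"method": "carry_out", "body": {
  "steps": [
    [[1.3,3.1,0],0.058],
    [[1.3,3.1,0],0.058],
    [[1.3,3.1,0],0.058],
    [[1.3,3.1,0],0.058],
    [[1.3,3.1,0],0.058],
    [[1.3,3.1,0],0.058],
    [[1.3,3.1,0],0.058],
    [[1.3,3.1,0],0.058],
    [[1.3,3.1,0],0.058],
    [[1.3,3.1,0],0.058]
  ],
  "hand": 1,
  "squeeze": 25
}}

```text
time: 1.15
tcp_pos: [0.329, -0.281, 0.231]
tool_rot: [0.636, 0.31, -0.636, 0.309]
contact_force: [0.7, -0.3, -0.5]
grip_width: 0.0855
```

Request:
{"method": "carry_out", "body": {
  "steps": [
    [[1.23,3.1,-1.2],0.058],
    [[1.23,3.1,-1.2],0.058],
    [[1.23,3.1,-1.2],0.058],
    [[1.23,3.1,-1.2],0.058],
    [[1.23,3.1,-1.2],0.058],
    [[1.23,3.1,-1.2],0.058],
    [[1.23,3.1,-1.2],0.058],
    [[1.23,3.1,-1.2],0.058],
    [[1.23,3.0,-1.2],0.055],
    [[1.23,3.0,-1.2],0.055]
  ]
}}

```text
time: 2.15
tcp_pos: [0.452, 0.0269, 0.1107]
tool_rot: [-0.522, -0.477, 0.522, -0.477]
contact_force: [0.2, -0.3, -0.5]
grip_width: 0.0856
```

Run:
```python
from h import *
cv2.imwrite("pics/wrist1.png",robot.camera("wrist")); s=robot.get_state(); print(s["time"],s["tcp_pos"],s["q"])
f=np.array([.4475,-.0193,.04]);d=np.array([.093,.9957,0])
for L in (0,.0375,.075,.1): print(w2px("wrist",f+d*L))
```

```text
2.2 [0.45203232 0.03039418 0.1090538 ] [-0.09047296 -0.00414308  2.10590042  0.00422631  1.04149837 -0.0048778 ]
[[259.29253888 259.03024792]]
[[259.54481072 217.46555736]]
[[259.82336728 171.51873761]]
[[260.02542041 138.15702216]]
```

View pics/wrist1.png

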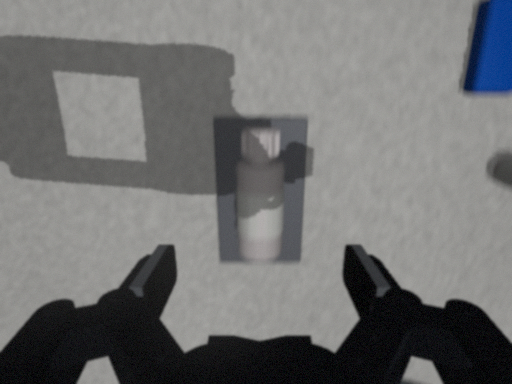

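Request:
{"method": "carry_out", "body": {
  "steps": [
    [[0,0,0],0],
    [[0,0,-1],0],
    [[0,0,-1],0],
    [[0,0,-1],0],
    [[0,0,-1],0],
    [[0,0,-1],0],
    [[0,0,-1],0],
    [[0,0,-1],0],
    [[0,0,-1],0],
    [[0,0,-1],0]
  ]
}}

```text
time: 3.2
tcp_pos: [0.4519, 0.0255, 0.0205]
tool_rot: [-0.523, -0.476, 0.523, -0.476]
contact_force: [0.1, -0.2, -0.8]
grip_width: 0.0856
```

Request:
{"method": "carry_out", "body": {
  "steps": [
    [[0,0,0],0],
    [[0,0,0],0],
    [[0,0,0],0],
    [[0,0,0],0],
    [[0,0,0],0],
    [[0,0,0],0],
    [[0,0,0],0],
    [[0,0,0],0],
    [[0,0,0],0],
    [[0,0,0],0]
  ],
  "hand": 0
}}

```text
time: 4.2
tcp_pos: [0.4518, 0.0255, 0.0218]
tool_rot: [-0.523, -0.476, 0.523, -0.476]
contact_force: [-3.2, -0.1, 6.5]
grip_width: 0.0354
```

Request:
{"method": "carry_out", "body": {
  "steps": [
    [[0,0,1],0],
    [[0,0,2],0],
    [[0,0,2],0],
    [[0,0,2],0],
    [[0,0,2],0],
    [[0,0,2],0],
    [[0,0,2],0],
    [[0,0,2],0],
    [[0,0,0],0],
    [[0,0,0],0]
  ]
}}

```text
time: 5.2
tcp_pos: [0.4522, 0.0254, 0.1716]
tool_rot: [0.523, 0.476, -0.522, 0.477]
contact_force: [-0.7, 0.1, -1.9]
grip_width: 0.0353
```

Run:
```python
from h import *
cv2.imwrite("pics/wrist2.png",robot.camera("wrist")); s=robot.get_state(); print(s["time"],s["tcp_pos"],s["q"],s["grip_width"],s["contact_force"])
cv2.imwrite("pics/scene2.png",cv2.resize(robot.camera("scene")[100:250,150:350],None,fx=4,fy=4,interpolation=cv2.INTER_CUBIC))
```

```text
5.25 [0.45137038 0.02548878 0.17056827] [-9.90424092e-02 -9.71191145e-02  2.06375149e+00 -1.55652343e-05
  1.17558982e+00 -6.02032994e-03] 0.03544621747838283 [ 0.21685154  0.04216274 -0.81772667]
```

View pics/wrist2.png

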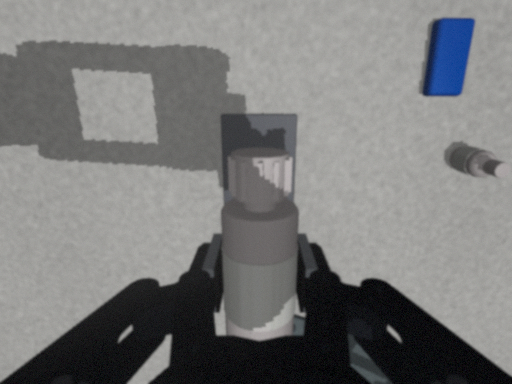

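View pics/scene2.png

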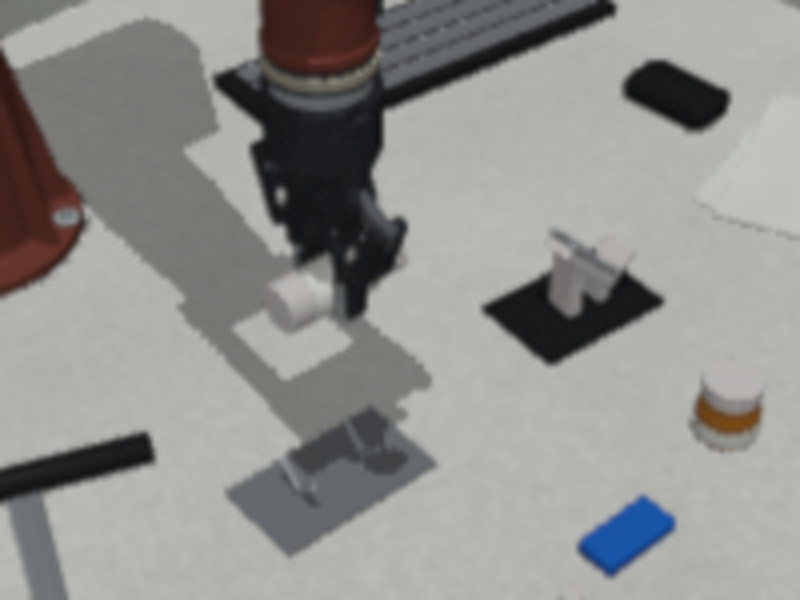

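Request:
{"method": "carry_out", "body": {
  "steps": [
    [[0,1.4,0],0.149],
    [[0,1.4,0],0.149],
    [[0,1.4,0],0.149],
    [[0,1.4,0],0.149],
    [[0,1.4,0],0.149],
    [[0,1.4,0],0.149],
    [[0,1.4,0],0.149],
    [[0,1.4,0],0.149],
    [[0,1.4,0],0.149],
    [[0,1.4,0],0.149]
  ]
}}

```text
time: 6.3
tcp_pos: [0.4507, 0.1658, 0.1695]
tool_rot: [0.059, 0.706, -0.06, 0.704]
contact_force: [0.1, 0.1, -2.0]
grip_width: 0.0352
```

Request:
{"method": "carry_out", "body": {
  "steps": [
    [[0,1.4,0],0.149],
    [[0,1.4,0],0.149],
    [[0,1.4,0],0.149],
    [[0,1.4,0],0.149],
    [[0,1.4,0],0.149],
    [[0,1.4,0],0.149],
    [[0,1.4,0],0.149],
    [[0,1.4,0],0.149],
    [[0.2,1.2,0],0.149],
    [[0,0,0],0.149]
  ]
}}

```text
time: 7.3
tcp_pos: [0.453, 0.2903, 0.1694]
tool_rot: [-0.434, 0.559, 0.435, 0.557]
contact_force: [-0.5, 0.0, -1.0]
grip_width: 0.0351
```

Request:
{"method": "carry_out", "body": {
  "steps": [
    [[0,0,-1],0.02],
    [[0,0,-1],0],
    [[0,0,-1],0],
    [[0,0,-1],0],
    [[0,0,0],0],
    [[0,0,0],0],
    [[0,0,0],0],
    [[0,0,0],0],
    [[0,0,0],0],
    [[0,0,0],0]
  ]
}}

```text
time: 8.3
tcp_pos: [0.4541, 0.2896, 0.1318]
tool_rot: [-0.438, 0.555, 0.438, 0.555]
contact_force: [-0.2, 0.1, 0.4]
grip_width: 0.0353
```

Run:
```python
from h import *
s=robot.get_state(); print(s["time"],s["tcp_pos"],s["q"],s["grip_width"],s["contact_force"])
from scipy.spatial.transform import Rotation as R
m=R.from_quat(s["tool_rot"]).as_matrix();print(m.round(3),np.arctan2(m[1,1],m[0,1]))
cv2.imwrite("pics/wrist3.png",robot.camera("wrist"))
cv2.imwrite("pics/scene3.png",cv2.resize(robot.camera("scene")[100:250,200:400],None,fx=4,fy=4,interpolation=cv2.INTER_CUBIC))
```

```text
8.3 [0.45414012 0.28961855 0.13175412] [ 4.37369886e-01  1.43128504e-01  1.89912044e+00  5.70362412e-06
  1.09849577e+00 -2.46958090e+00] 0.03526518427913723 [-0.24599692  0.07220274  0.40999008]
[[ 0.001 -0.973  0.232]
 [ 0.     0.232  0.973]
 [-1.    -0.001  0.001]] 2.9069480184115006
```

View pics/wrist3.png

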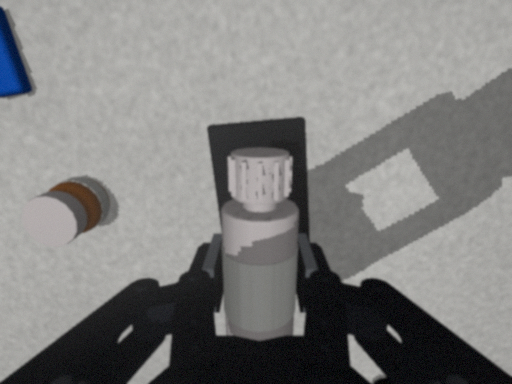

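View pics/scene3.png

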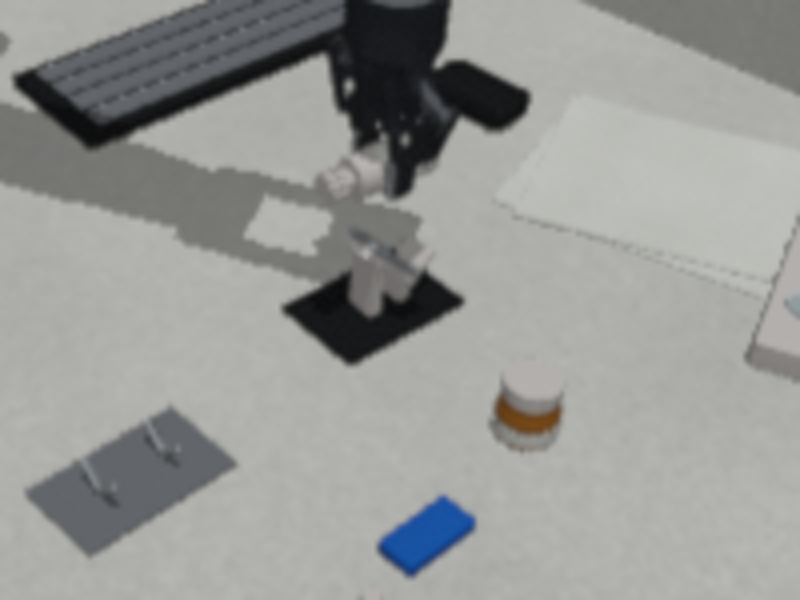

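Request:
{"method": "carry_out", "body": {
  "steps": [
    [[0,0,-0.8],0],
    [[0,0,-0.8],0],
    [[0,0,-0.8],0],
    [[0,0,-0.8],0],
    [[0,0,-0.2],0],
    [[0,0,-0.2],0],
    [[0,0,-0.2],0],
    [[0,0,-0.2],0],
    [[0,0,-0.2],0],
    [[0,0,-0.2],0]
  ]
}}

```text
time: 9.4
tcp_pos: [0.4541, 0.2896, 0.0874]
tool_rot: [-0.438, 0.555, 0.438, 0.555]
contact_force: [-0.4, -1.0, -1.7]
grip_width: 0.0353
```

Run:
```python
from h import *
s=robot.get_state(); print(s["time"],s["tcp_pos"],s["q"],s["grip_width"],s["contact_force"])
cv2.imwrite("pics/scene4.png",cv2.resize(robot.camera("scene")[120:220,230:360],None,fx=6,fy=6,interpolation=cv2.INTER_CUBIC))
```

```text
9.4 [0.4540513  0.28957061 0.08740643] [ 4.37367875e-01  2.06468442e-01  1.92223023e+00 -1.23267684e-05
  1.01237736e+00 -2.46968999e+00] 0.0352675890065303 [-0.4161858  -0.9613765  -1.65956389]
```

View pics/scene4.png

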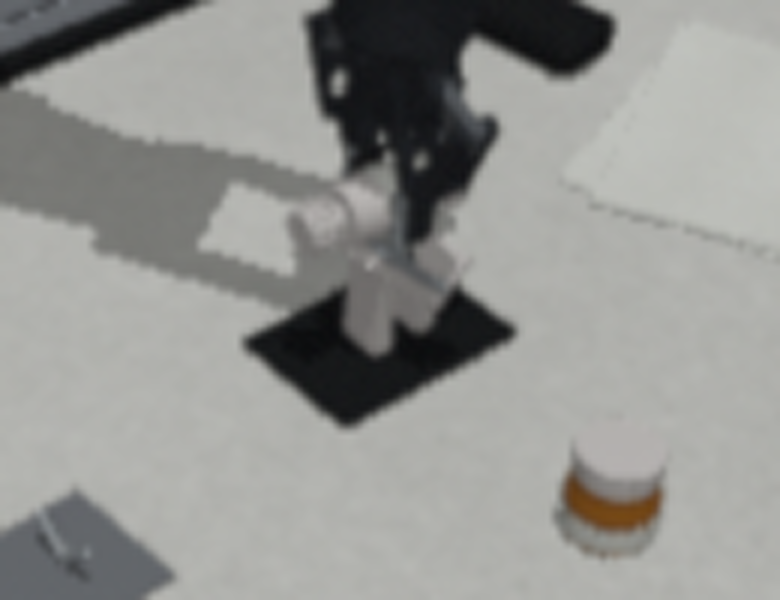

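Request:
{"method": "carry_out", "body": {
  "steps": [
    [[0,0.02,-0.2],0],
    [[0,0.02,-0.2],0],
    [[0,0.02,-0.2],0],
    [[0,0.02,-0.2],0],
    [[0,0,0],0],
    [[0,0,0],0],
    [[0,0,0],0],
    [[0,0,0],0],
    [[0,0,0],0],
    [[0,0,0],0]
  ]
}}

```text
time: 10.45
tcp_pos: [0.4545, 0.2912, 0.0816]
tool_rot: [-0.438, 0.555, 0.438, 0.556]
contact_force: [-3.1, -0.9, 9.3]
grip_width: 0.0353
```

Run:
```python
from h import *
s=robot.get_state(); print(s["time"],s["tcp_pos"],s["q"],s["grip_width"],s["contact_force"])
cv2.imwrite("pics/wrist5.png",robot.camera("wrist"))
cv2.imwrite("pics/scene5.png",cv2.resize(robot.camera("scene")[120:220,230:360],None,fx=6,fy=6,interpolation=cv2.INTER_CUBIC))
```

```text
10.45 [0.45454781 0.29115548 0.08155158] [ 4.39199219e-01  2.17362091e-01  1.92230908e+00  9.44752506e-04
  1.00059112e+00 -2.46810648e+00] 0.03529173886547669 [-3.05093484 -0.89164886  9.32210163]
```

View pics/wrist5.png

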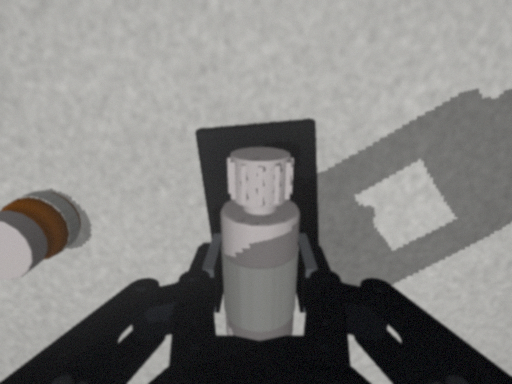

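View pics/scene5.png

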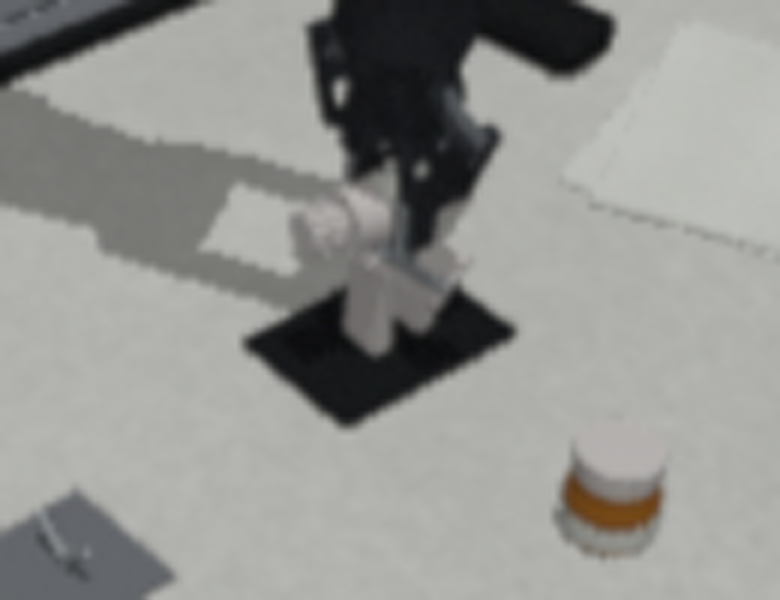

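Request:
{"method": "carry_out", "body": {
  "steps": [
    [[0,0,0],0],
    [[0,0.02,-0.2],0],
    [[0,0.02,-0.2],0],
    [[0,0.02,-0.2],0],
    [[0,0,0],0],
    [[0,0,0],0],
    [[0,0,0],0],
    [[0,0,0],0],
    [[0,0,0],0],
    [[0,0,0],0]
  ],
  "squeeze": 20
}}

```text
time: 11.55
tcp_pos: [0.455, 0.2933, 0.0766]
tool_rot: [-0.437, 0.554, 0.439, 0.557]
contact_force: [-5.3, 3.3, 12.6]
grip_width: 0.0351
```

Run:
```python
from h import *
s=robot.get_state(); print(s["time"],s["tcp_pos"],s["q"],s["grip_width"],s["contact_force"])
cv2.imwrite("pics/wrist6.png",robot.camera("wrist"))
```

```text
11.55 [0.45502804 0.29329366 0.07660665] [ 0.44119453  0.22651477  1.9224227   0.00354745  0.98899448 -2.46702392] 0.03512559433206914 [-5.31834269  3.29349866 12.56325967]
```

View pics/wrist6.png

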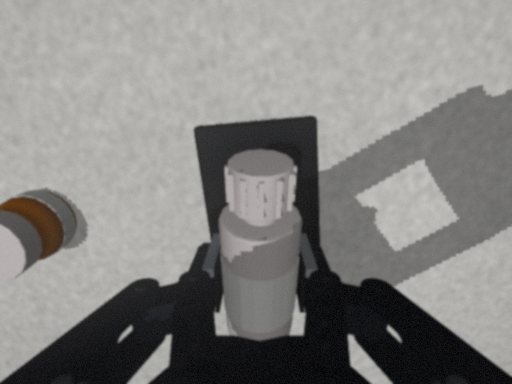

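Request:
{"method": "carry_out", "body": {
  "steps": [
    [[-0.05,0.02,-0.2],0],
    [[-0.05,0.02,-0.2],0],
    [[0,0.02,-0.2],0],
    [[0,0.02,-0.2],0],
    [[0,0.02,-0.2],0],
    [[0,0,0],0],
    [[0,0,0],0],
    [[0,0,0],0],
    [[0,0,0],0],
    [[0,0,0],0]
  ]
}}

```text
time: 12.6
tcp_pos: [0.4552, 0.2955, 0.0675]
tool_rot: [-0.437, 0.553, 0.439, 0.558]
contact_force: [-5.4, 6.0, 15.0]
grip_width: 0.0351
```

Run:
```python
from h import *
s=robot.get_state(); print(s["time"],s["tcp_pos"],s["q"],s["grip_width"],s["contact_force"])
cv2.imwrite("pics/wrist7.png",robot.camera("wrist"))
cv2.imwrite("pics/scene7.png",cv2.resize(robot.camera("scene")[120:220,230:360],None,fx=6,fy=6,interpolation=cv2.INTER_CUBIC))
```

```text
12.6 [0.45517258 0.29554006 0.06754982] [ 0.44423195  0.2413145   1.92505984  0.00493598  0.96813843 -2.46454679] 0.03506767428568922 [-5.3646494   5.97988091 14.98972037]
```

View pics/wrist7.png

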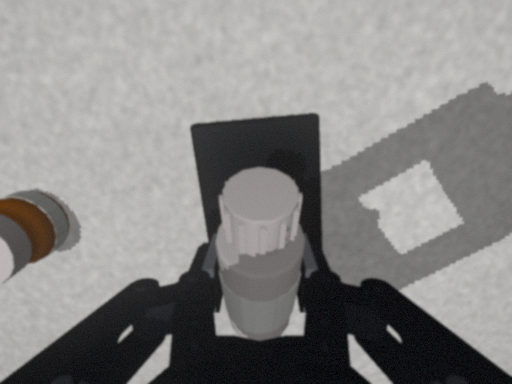

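View pics/scene7.png

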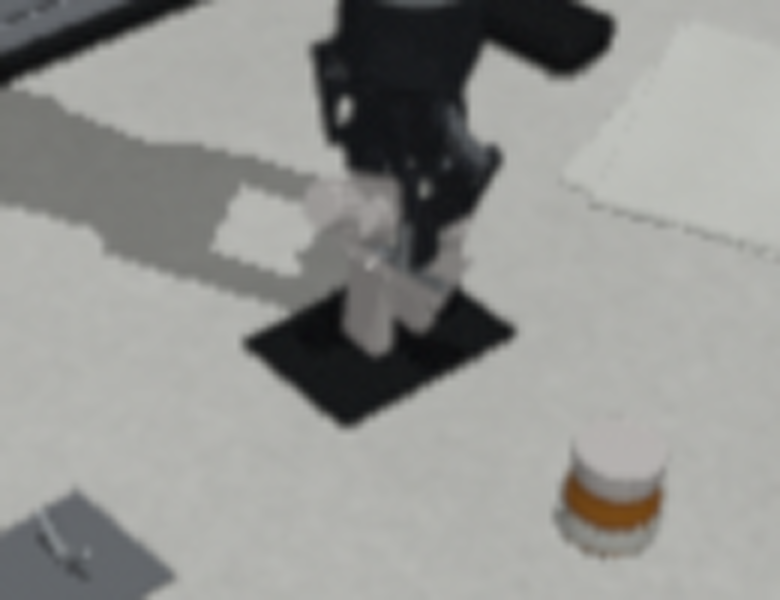

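Request:
{"method": "carry_out", "body": {
  "steps": [
    [[0,0.2,-0.2],0],
    [[0,0.2,-0.2],0],
    [[0,0.2,-0.2],0],
    [[0.05,0.2,-0.2],0],
    [[0.05,0.2,-0.1],0],
    [[0,0,0],0],
    [[0,0,0],0],
    [[0,0,0],0],
    [[0,0,0],0],
    [[0,0,0],0]
  ]
}}

```text
time: 13.7
tcp_pos: [0.457, 0.3049, 0.0576]
tool_rot: [-0.438, 0.552, 0.438, 0.558]
contact_force: [-0.1, 5.1, 8.4]
grip_width: 0.0355
```

Run:
```python
from h import *
s=robot.get_state(); print(s["time"],s["tcp_pos"],s["q"],s["grip_width"],s["contact_force"])
cv2.imwrite("pics/wrist8.png",robot.camera("wrist"))
cv2.imwrite("pics/scene8.png",cv2.resize(robot.camera("scene")[120:220,230:360],None,fx=6,fy=6,interpolation=cv2.INTER_CUBIC))
```

```text
13.7 [0.45701462 0.30489599 0.0576448 ] [ 0.45928678  0.26902218  1.91320833  0.00282708  0.95081574 -2.44869821] 0.03549286218148984 [-0.06259144  5.09075964  8.3519722 ]
```

View pics/wrist8.png

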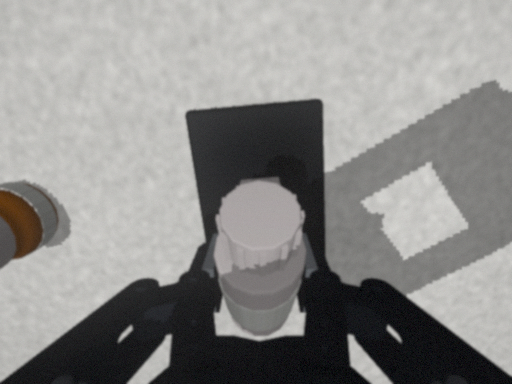

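View pics/scene8.png

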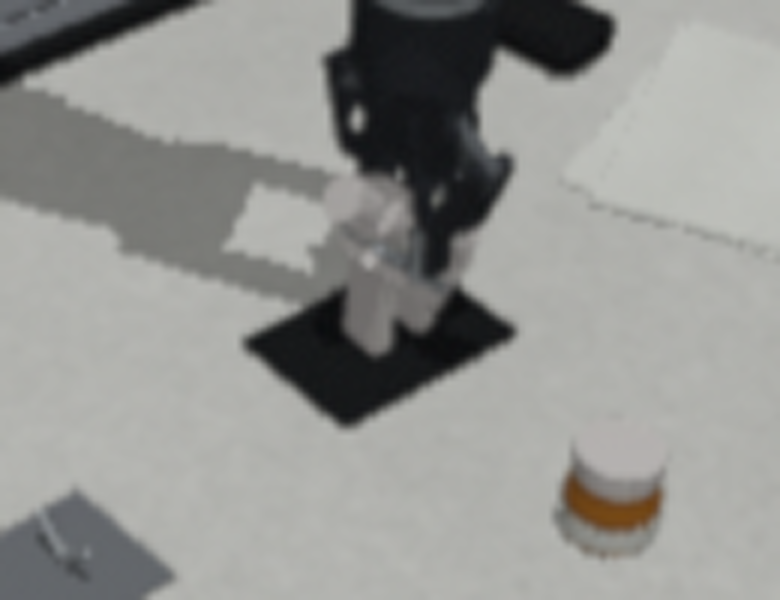

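Request:
{"method": "carry_out", "body": {
  "steps": [
    [[0.1,0.2,0.1],0],
    [[0.1,0.1,0.1],0],
    [[0,0,0],0],
    [[0,0,0],0],
    [[0,0,0],0],
    [[0,0,0],0],
    [[0,0,0],0],
    [[0,0,0],0],
    [[0,0,0],0],
    [[0,0,0],0]
  ],
  "hand": 1
}}

```text
time: 14.8
tcp_pos: [0.4559, 0.3049, 0.0563]
tool_rot: [-0.438, 0.555, 0.438, 0.555]
contact_force: [0.3, 0.4, 0.0]
grip_width: 0.0852
```

Request:
{"method": "carry_out", "body": {
  "steps": [
    [[0,0,1],0],
    [[0,0,2],0],
    [[0,0,2],0],
    [[0,0,2],0],
    [[0,0,2],0],
    [[0,0,2],0],
    [[0,0,2],0],
    [[0,0,2],0],
    [[0,0,0],0],
    [[0,0,0],0]
  ]
}}

```text
time: 15.8
tcp_pos: [0.4561, 0.305, 0.2069]
tool_rot: [-0.438, 0.555, 0.438, 0.556]
contact_force: [-1.0, -0.1, -0.2]
grip_width: 0.0856
```

Run:
```python
from h import *
s=robot.get_state(); print(s["time"],s["tcp_pos"],s["q"],s["grip_width"],s["contact_force"])
cv2.imwrite("pics/wrist9.png",robot.camera("wrist"))
cv2.imwrite("pics/scene9.png",cv2.resize(robot.camera("scene")[120:220,230:360],None,fx=6,fy=6,interpolation=cv2.INTER_CUBIC))
f=np.array([.4609,.3386,.045]); d=np.array([-.145,-.989,1])*.7071
for L in (0,.075,.1): print(L,w2px("wrist",f+d*L),(w2px("scene",f+d*L)-[230,120]+.4)*6)
```

```text
15.8 [0.45610915 0.30500567 0.20692398] [ 4.61495188e-01  7.66463787e-02  1.81890969e+00 -4.58330869e-06
  1.24455211e+00 -2.44550940e+00] 0.085641409949288 [-0.97033966 -0.06086732 -0.18148217]
0 [[261.18274794 204.88952243]] [[445.94269119 251.52902017]]
0.075 [[256.39023017 170.1904115 ]] [[381.7387726  210.82657035]]
0.1 [[254.18867488 154.25052807]] [[358.89914777 196.34964789]]
```

View pics/wrist9.png

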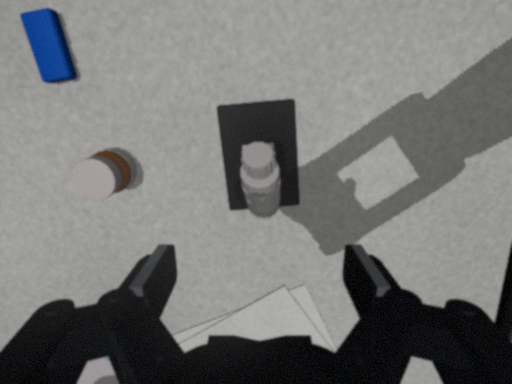

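View pics/scene9.png

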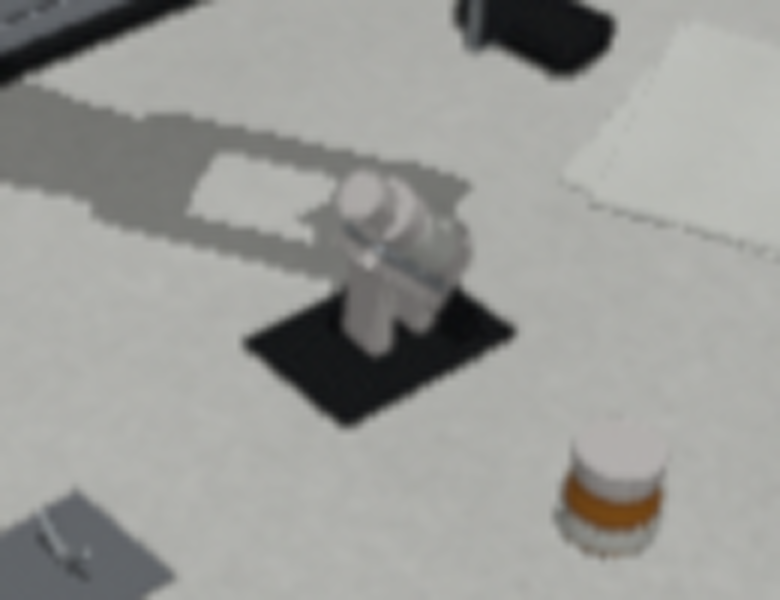

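Request:
{"method": "carry_out", "body": {
  "steps": [
    [[0,0,0],-0.149],
    [[0,0,0],-0.149],
    [[0,0,0],-0.149],
    [[0,0,0],-0.149],
    [[0,0,0],-0.149],
    [[0,0,0],-0.149],
    [[0,0,0],-0.149],
    [[0,0,0],-0.149],
    [[0,0,0],-0.149],
    [[0,0,0],-0.149]
  ]
}}

```text
time: 16.9
tcp_pos: [0.4548, 0.3043, 0.2043]
tool_rot: [0.056, 0.706, -0.057, 0.704]
contact_force: [-0.5, 0.2, 0.5]
grip_width: 0.0855
```

Request:
{"method": "carry_out", "body": {
  "steps": [
    [[-0.05,-0.1,0],-0.149],
    [[0,-0.1,0],-0.149],
    [[0,-0.1,0],-0.149],
    [[0,-0.05,0],-0.149],
    [[0,0,0],-0.149],
    [[0,0,0],-0.149],
    [[0,0,0],-0.149],
    [[0,0,0],-0.149],
    [[0,0,-1],-0.149],
    [[0,0,-1],-0.149]
  ]
}}

```text
time: 17.9
tcp_pos: [0.4547, 0.301, 0.1847]
tool_rot: [-0.519, -0.48, 0.52, -0.48]
contact_force: [-0.3, -0.1, -0.5]
grip_width: 0.0852
```

Request:
{"method": "carry_out", "body": {
  "steps": [
    [[0,0,-1.0],-0.07],
    [[0,0,-2],0],
    [[0,0,-2],0],
    [[0,0,-2],0],
    [[0,0,-2],0],
    [[0,0,-2],0],
    [[0,0,-1.2],0],
    [[0,0,0],0],
    [[0,0,0],0],
    [[0,0,0],0]
  ]
}}

```text
time: 18.9
tcp_pos: [0.4562, 0.3018, 0.0653]
tool_rot: [0.535, 0.463, -0.534, 0.463]
contact_force: [0.1, 0.0, 0.4]
grip_width: 0.0855
```

Run:
```python
from h import *
s=robot.get_state(); print(s["time"],s["tcp_pos"],s["q"],s["grip_width"],s["contact_force"])
from scipy.spatial.transform import Rotation as R
m=R.from_quat(s["tool_rot"]).as_matrix();print(np.arctan2(m[1,1],m[0,1]))
cv2.imwrite("pics/wrist10.png",robot.camera("wrist"))
```

```text
18.9 [0.45624932 0.30181578 0.06534136] [4.56109179e-01 2.56190715e-01 1.91143493e+00 1.28503886e-05
 9.72000258e-01 5.99071253e-01] 0.08550651575717666 [0.13060338 0.04163813 0.41745558]
-0.1429702114347422
```

View pics/wrist10.png

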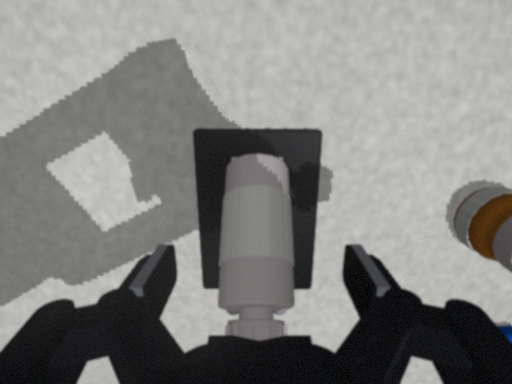

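Request:
{"method": "carry_out", "body": {
  "steps": [
    [[0,0,0],0],
    [[0,0,0],0],
    [[0,0,0],0],
    [[0,0,0],0],
    [[0,0,0],0],
    [[0,0,0],0],
    [[0,0,0],0],
    [[0,0,0],0],
    [[0,0,0],0],
    [[0,0,0],0]
  ],
  "hand": 0,
  "squeeze": 20
}}

```text
time: 19.95
tcp_pos: [0.4547, 0.3015, 0.0647]
tool_rot: [-0.534, -0.463, 0.535, -0.463]
contact_force: [-4.5, 0.1, 5.4]
grip_width: 0.0352
```

Request:
{"method": "carry_out", "body": {
  "steps": [
    [[0,0,0.5],0],
    [[0,0,1],0],
    [[0,0,1],0],
    [[0,0,1],0],
    [[0,0,1.5],0],
    [[0,0,1.5],0],
    [[0,0,1.5],0],
    [[0,0,1.5],0],
    [[0,0,0.5],0],
    [[0,0,0],0]
  ]
}}

```text
time: 20.95
tcp_pos: [0.4563, 0.3018, 0.1659]
tool_rot: [0.535, 0.463, -0.533, 0.463]
contact_force: [0.7, 0.2, -0.2]
grip_width: 0.0355
```

Run:
```python
from h import *
s=robot.get_state(); print(s["time"],s["tcp_pos"],s["q"],s["grip_width"],s["contact_force"])
cv2.imwrite("pics/wrist11.png",robot.camera("wrist"))
cv2.imwrite("pics/scene11.png",cv2.resize(robot.camera("scene")[100:220,220:370],None,fx=5,fy=5,interpolation=cv2.INTER_CUBIC))
```

```text
20.95 [0.45625519 0.3017932  0.16590465] [4.56060642e-01 1.16544514e-01 1.85768873e+00 2.40013052e-05
 1.16451488e+00 5.99089736e-01] 0.035451433949182105 [ 0.66112935  0.23207283 -0.23697876]
```

View pics/wrist11.png

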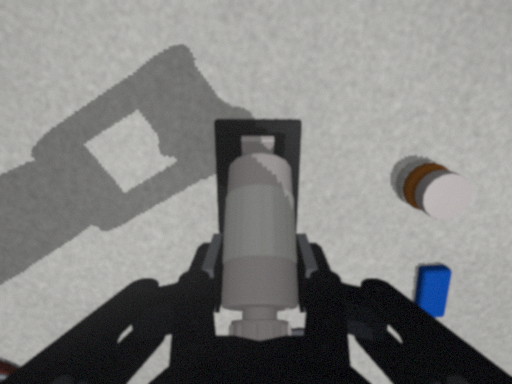

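View pics/scene11.png

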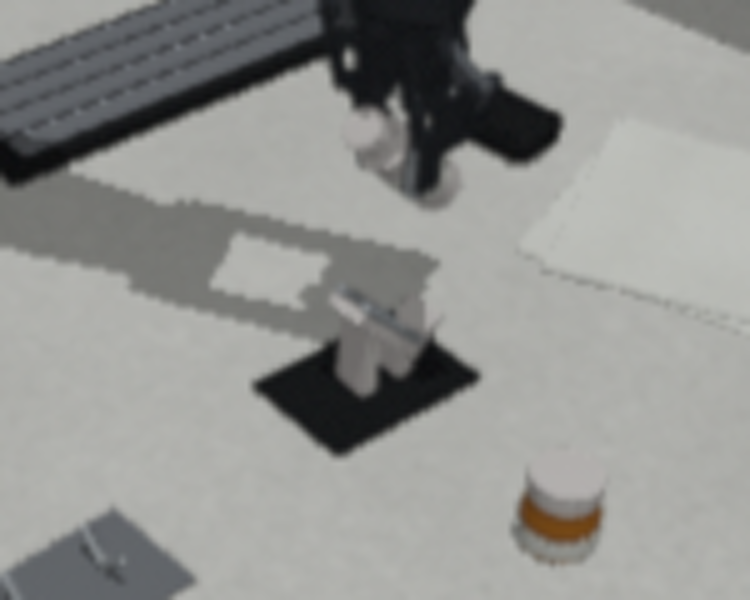

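Request:
{"method": "carry_out", "body": {
  "steps": [
    [[-0.24,-1.64,0],0],
    [[-0.24,-1.64,0],0],
    [[-0.24,-1.64,0],0],
    [[-0.24,-1.64,0],0],
    [[-0.24,-1.64,0],0],
    [[0,0,-1.6],0],
    [[0,0,-1.6],0],
    [[0,0,-1.6],0],
    [[0,0,-1.6],0],
    [[0,0,-1.4],0]
  ]
}}

```text
time: 22.05
tcp_pos: [0.4432, 0.2183, 0.0856]
tool_rot: [-0.534, -0.463, 0.535, -0.463]
contact_force: [-1.2, -2.4, 6.4]
grip_width: 0.0358
```

Request:
{"method": "carry_out", "body": {
  "steps": [
    [[0,0,0],0],
    [[0,0,0],0],
    [[0.03,0.2,0],0],
    [[0.03,0.2,0],0],
    [[0.03,0.2,0],0],
    [[0.03,0.2,0],0],
    [[0.03,0.2,0.1],0],
    [[0.03,0.2,0.2],0],
    [[0,0,0],0],
    [[0,0,0],0]
  ]
}}

```text
time: 23.05
tcp_pos: [0.4452, 0.227, 0.0905]
tool_rot: [-0.531, -0.461, 0.536, -0.466]
contact_force: [-2.3, -15.3, 7.7]
grip_width: 0.0355
```

Run:
```python
from h import *
s=robot.get_state(); print(s["time"],s["tcp_pos"],s["grip_width"],s["contact_force"])
cv2.imwrite("pics/wrist12.png",robot.camera("wrist"))
cv2.imwrite("pics/scene12.png",cv2.resize(robot.camera("scene")[100:220,220:370],None,fx=5,fy=5,interpolation=cv2.INTER_CUBIC))
```

```text
23.05 [0.44515917 0.22695261 0.09046707] 0.0355476407529223 [ -2.33634111 -15.3496213    7.74169937]
```

View pics/wrist12.png

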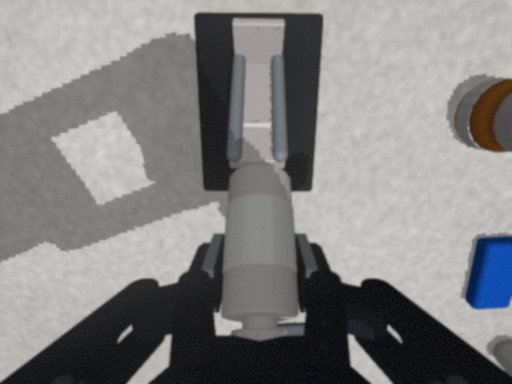

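View pics/scene12.png

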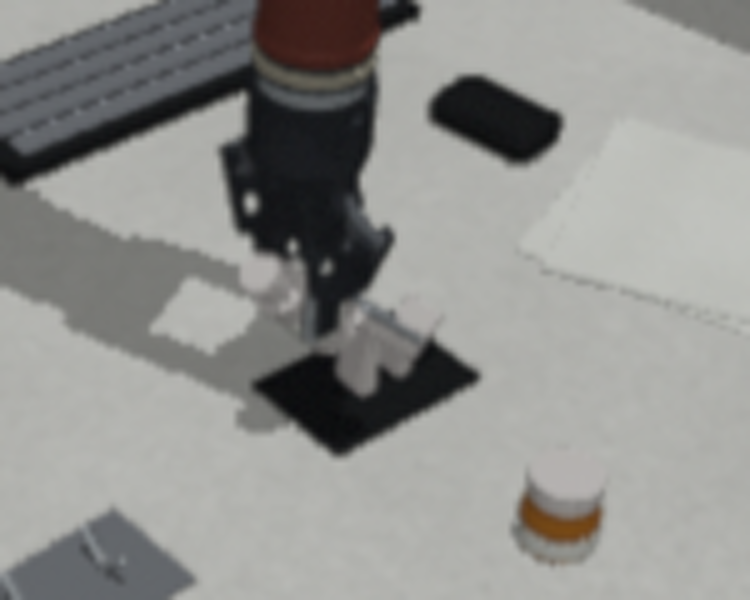

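Request:
{"method": "carry_out", "body": {
  "steps": [
    [[-0.09,-0.6,0],0],
    [[-0.09,-0.6,0],0],
    [[-0.06,-0.4,0],0],
    [[0,0,-0.7],0],
    [[0,0,-0.8],0],
    [[0,0,0],0],
    [[0.06,0.4,0],0],
    [[0.05,0.3,0],0],
    [[0.03,0.2,0],0],
    [[0,0,0],0]
  ]
}}

```text
time: 24.15
tcp_pos: [0.4445, 0.2249, 0.0746]
tool_rot: [0.535, 0.463, -0.534, 0.463]
contact_force: [-0.6, 0.8, -1.1]
grip_width: 0.0354
```

Request:
{"method": "carry_out", "body": {
  "steps": [
    [[0.03,0.2,0],0],
    [[0.03,0.2,0],0],
    [[0.03,0.2,0],0],
    [[0.03,0.2,0],0],
    [[0,0,0],0],
    [[0,0,0],0],
    [[0,0,0],0],
    [[0,0,0],0],
    [[0,0,0],0],
    [[0,0,0],0]
  ]
}}

```text
time: 25.15
tcp_pos: [0.4452, 0.2323, 0.0742]
tool_rot: [-0.534, -0.463, 0.535, -0.463]
contact_force: [-0.3, -1.2, -1.3]
grip_width: 0.0352
```

Run:
```python
from h import *
s=robot.get_state(); print(s["time"],s["tcp_pos"],s["grip_width"],s["contact_force"])
cv2.imwrite("pics/wrist13.png",robot.camera("wrist"))
```

```text
25.15 [0.44523673 0.23228099 0.07419729] 0.03516908219981937 [-0.30852903 -1.22326001 -1.27928047]
```

View pics/wrist13.png

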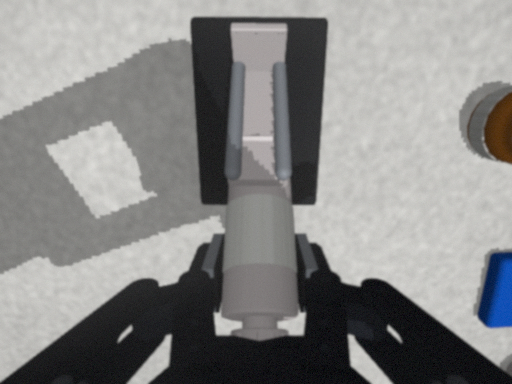

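Request:
{"method": "carry_out", "body": {
  "steps": [
    [[0.03,0.2,0],0],
    [[0.02,0.11,0.28],0],
    [[0.02,0.11,0.28],0],
    [[0.02,0.15,0.26],0],
    [[0.02,0.15,0.26],0],
    [[0,0,0],0],
    [[0,0,0],0],
    [[0,0,0],0],
    [[0,0,0],0],
    [[0,0,0],0]
  ]
}}

```text
time: 26.2
tcp_pos: [0.4463, 0.2395, 0.0851]
tool_rot: [-0.534, -0.463, 0.535, -0.463]
contact_force: [-2.9, -3.8, -1.5]
grip_width: 0.035
```

Run:
```python
from h import *
s=robot.get_state(); print(s["time"],s["tcp_pos"],s["grip_width"],s["contact_force"])
cv2.imwrite("pics/wrist14.png",robot.camera("wrist"))
cv2.imwrite("pics/scene14.png",cv2.resize(robot.camera("scene")[100:220,220:370],None,fx=5,fy=5,interpolation=cv2.INTER_CUBIC))
```

```text
26.2 [0.4463404  0.23950602 0.08513738] 0.035010433419669806 [-2.89069607 -3.83428721 -1.49358135]
```

View pics/wrist14.png

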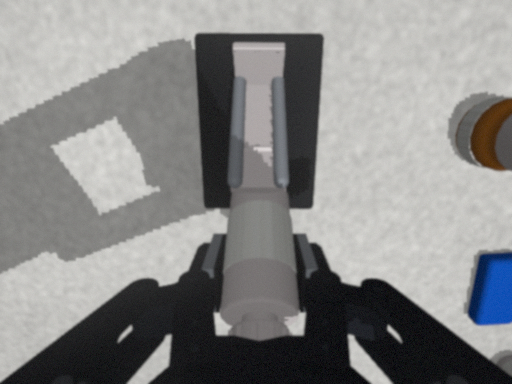

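View pics/scene14.png

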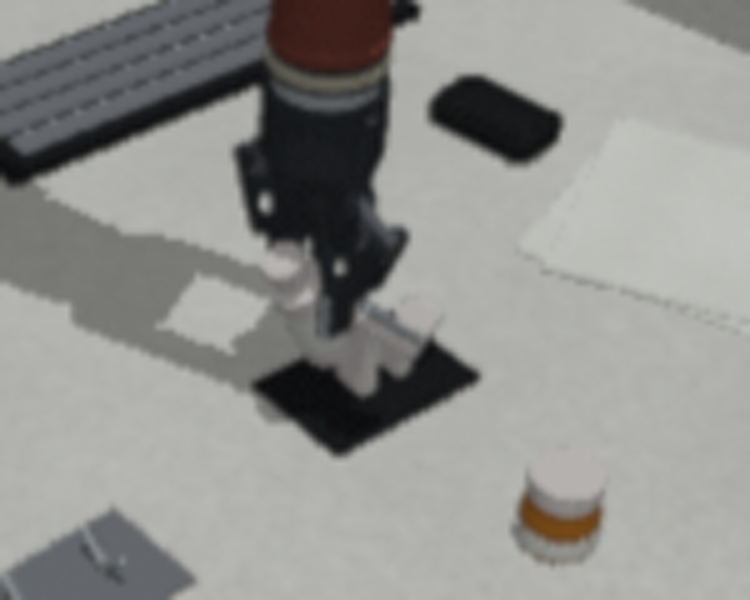

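Request:
{"method": "carry_out", "body": {
  "steps": [
    [[0.03,0.19,0.24],0],
    [[0.03,0.19,0.24],0],
    [[0.03,0.22,0.2],0],
    [[0.03,0.22,0.2],0],
    [[0.04,0.25,0.16],0],
    [[0.04,0.25,0.16],0],
    [[0,0,0],0],
    [[0,0,0],0],
    [[0,0,0],0],
    [[0,0,0],0]
  ]
}}

```text
time: 27.3
tcp_pos: [0.449, 0.2531, 0.0976]
tool_rot: [0.535, 0.463, -0.534, 0.463]
contact_force: [-0.4, -2.9, -0.6]
grip_width: 0.0355
```

Run:
```python
from h import *
s=robot.get_state(); print(s["time"],s["tcp_pos"],s["grip_width"],s["contact_force"])
cv2.imwrite("pics/wrist15.png",robot.camera("wrist"))
cv2.imwrite("pics/scene15.png",cv2.resize(robot.camera("scene")[100:220,220:370],None,fx=5,fy=5,interpolation=cv2.INTER_CUBIC))
```

```text
27.3 [0.44904501 0.25313596 0.09763055] 0.0355278404463557 [-0.4368086  -2.87072568 -0.61687039]
```

View pics/wrist15.png

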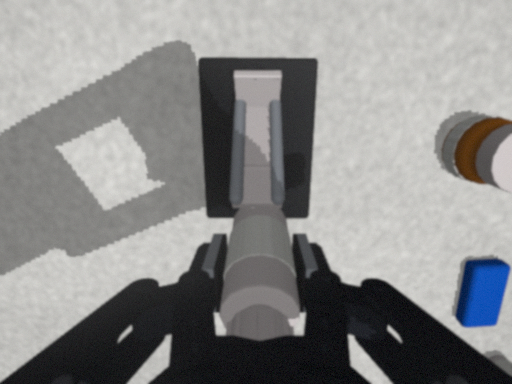

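View pics/scene15.png

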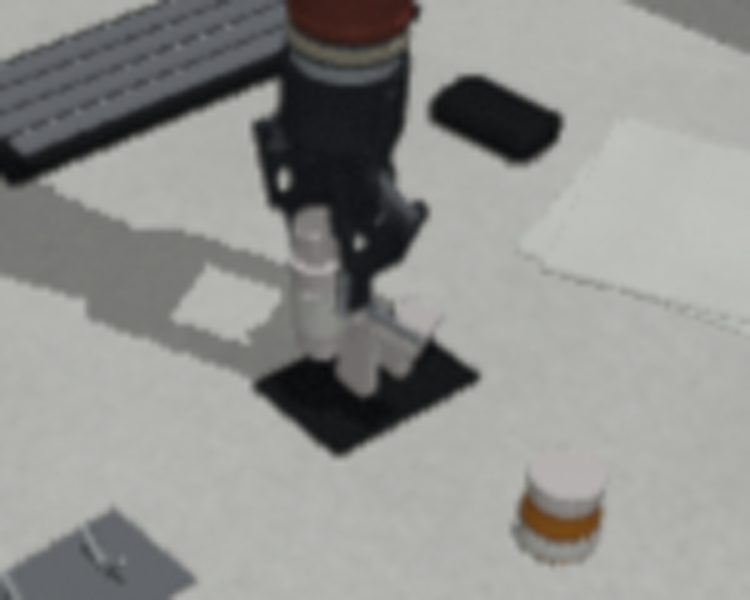

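Run:
```python
from h import *
s=robot.get_state(); G=s["tcp_pos"]+[0,0,.019]
u=np.array([-.145,-.989,0])
for deg in (-10,0,5,10,15,20,25):
    t=np.radians(deg); c=u*np.sin(t)+np.array([0,0,np.cos(t)]); e=u*np.cos(t)-np.array([0,0,np.sin(t)])
    f=lambda P:((w2px("scene",P)[0]-[220,100]+.4)*5).round()
    w=lambda P:w2px("wrist",P)[0].round()
    # points: captop centre, shoulder-centre, foot centre ; shoulder far side edge (-e), foot -e edge
    print(deg,"scene cap",f(G+.046*c),"sh",f(G+.021*c),"foot",f(G-.054*c),"wrist sh-e",w(G+.021*c-.018*e),"foot-e",w(G-.054*c-.018*e),"cap-e",w(G+.046*c-.013*e))
```

```text
-10 scene cap [345. 208.] sh [337. 243.] foot [315. 344.] wrist sh-e [260. 242.] foot-e [259. 207.] cap-e [260. 280.]
0 scene cap [335. 212.] sh [333. 245.] foot [326. 340.] wrist sh-e [260. 254.] foot-e [259. 195.] cap-e [260. 306.]
5 scene cap [330. 214.] sh [331. 246.] foot [331. 337.] wrist sh-e [260. 260.] foot-e [259. 189.] cap-e [260. 319.]
10 scene cap [325. 217.] sh [328. 248.] foot [337. 333.] wrist sh-e [260. 266.] foot-e [259. 183.] cap-e [260. 330.]
15 scene cap [320. 221.] sh [326. 249.] foot [342. 329.] wrist sh-e [260. 272.] foot-e [259. 177.] cap-e [260. 340.]
20 scene cap [315. 225.] sh [324. 251.] foot [348. 325.] wrist sh-e [260. 278.] foot-e [260. 172.] cap-e [260. 350.]
25 scene cap [311. 229.] sh [322. 253.] foot [353. 320.] wrist sh-e [260. 284.] foot-e [260. 167.] cap-e [260. 358.]
```

Run:
```python
import cv2
a=cv2.imread("pics/wrist15.png")[190:345,190:330]
cv2.imwrite("pics/w15.png",cv2.convertScaleAbs(cv2.resize(a,None,fx=4,fy=4,interpolation=cv2.INTER_CUBIC)[:600],alpha=1.8))
a=cv2.imread("pics/scene15.png")[180:400,240:460]
cv2.imwrite("pics/s15.png",cv2.resize(a,None,fx=2.7,fy=2.7))
```

```text
(no output)
```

View pics/w15.png

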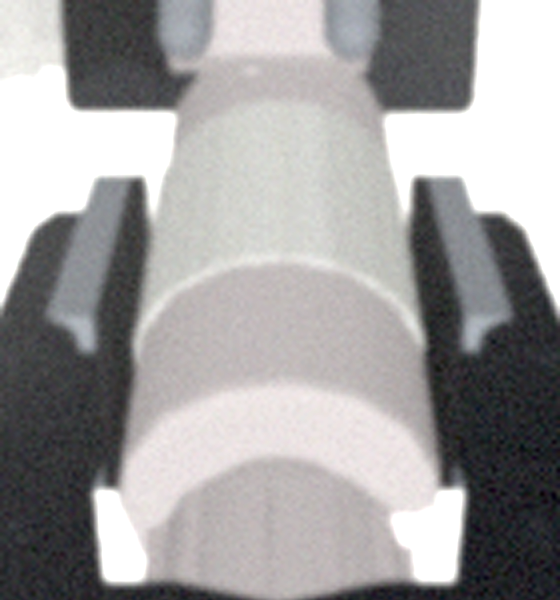

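View pics/s15.png

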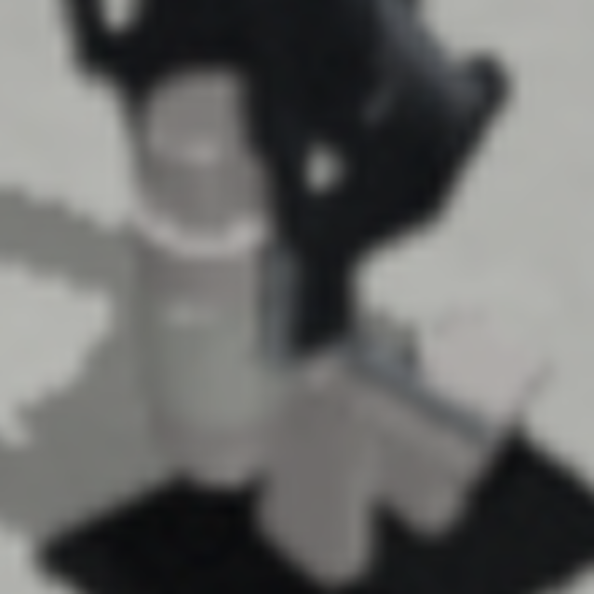

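Run:
```python
from h import *
from scipy.optimize import least_squares
s=robot.get_state(); G0=s["tcp_pos"]+[0,0,.019]
u=np.array([-.145,-.989,0]);v=np.array([.989,-.145,0]);z=np.array([0,0,1.])
cs=cal("scene");cw=cal("wrist"); a=np.linspace(0,2*np.pi,73)
def model(p):
    d,h,t=p; c=u*np.sin(t)+z*np.cos(t); e=u*np.cos(t)-z*np.sin(t)
    ring=lambda L,r:G0+u*d+c*(L-.054+h)+r*(np.outer(np.cos(a),e)+np.outer(np.sin(a),v))
    S=w2px("scene",ring(.075,.018),cs);F=w2px("scene",ring(0,.018),cs)
    W=w2px("wrist",ring(.075,.018),cw);WF=w2px("wrist",ring(0,.018),cw)
    WC=w2px("wrist",ring(.08,.013),cw)
    return np.array([S[:,0].min(),F[:,0].min(),F[:,1].max(),W[:,1].min(),WF[:,1].min()])
obs=np.array([278.0,280.2,172.1,286,204.]); wt=np.array([1,1,1,.5,.5])
r=least_squares(lambda p:(model(p)-obs)*wt,[0,0,.1],x_scale=[.01,.01,.1])
print(r.x,np.degrees(r.x[2]),model(r.x).round(1),obs)
```

```text
[0.00926997 0.00282894 0.10836632] 6.208932643084679 [277.4 278.3 171.1 285.9 202.8] [278.  280.2 172.1 286.  204. ]
```

Request:
{"method": "carry_out", "body": {
  "steps": [
    [[0.04,0.25,0.15],0],
    [[0.03,0.2,0.1],0],
    [[0,0,0],0],
    [[0,0,0],0],
    [[-0.15,-1,0],0],
    [[-0.15,-1,0.5],0],
    [[-0.15,-1,2],0],
    [[-0.15,-1,2],0],
    [[0,0,0],0],
    [[0,0,0],0]
  ]
}}

```text
time: 28.4
tcp_pos: [0.444, 0.2176, 0.1455]
tool_rot: [0.536, 0.463, -0.534, 0.463]
contact_force: [-0.7, -1.0, -0.3]
grip_width: 0.0353
```

Run:
```python
from h import *
cv2.imwrite("pics/wrist16.png",robot.camera("wrist"))
s=robot.get_state(); print(s["time"],s["tcp_pos"],s["grip_width"],s["contact_force"],s["q"])
a=cv2.imread("pics/wrist16.png")[190:345,190:330]
cv2.imwrite("pics/w16.png",cv2.convertScaleAbs(cv2.resize(a,None,fx=4,fy=4,interpolation=cv2.INTER_CUBIC)[:600],alpha=1.8))
cv2.imwrite("pics/s16.png",cv2.resize(robot.camera("scene")[110:180,230:310],None,fx=8,fy=8,interpolation=cv2.INTER_CUBIC))
```

```text
28.45 [0.44315694 0.21748563 0.14450627] 0.03530550315406929 [ 0.18645357 -0.13929541 -1.64077021] [3.13359581e-01 3.08995752e-02 1.99370653e+00 1.05587897e-03
 1.11619147e+00 4.56548550e-01]
```

View pics/w16.png

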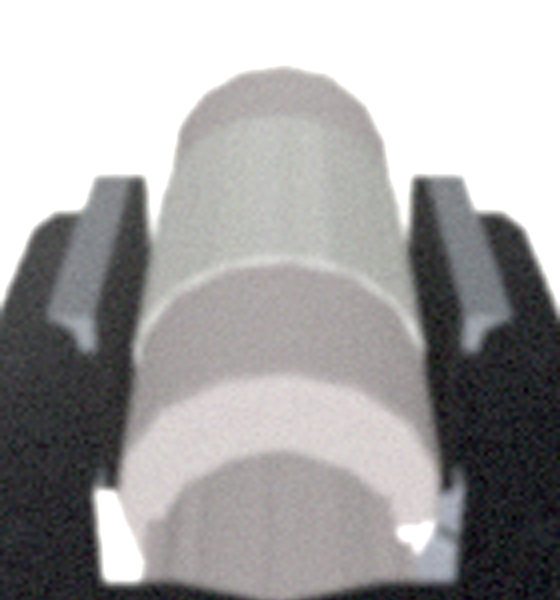

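View pics/s16.png

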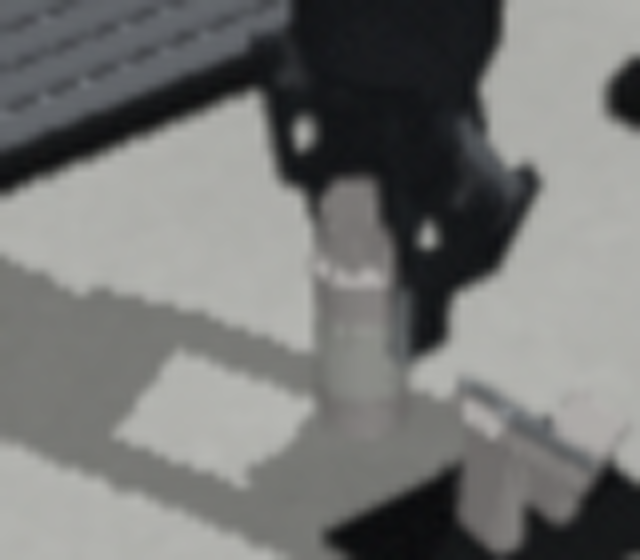

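```bash
cat > fit.py <<'E'
from h import *
from scipy.optimize import least_squares
def fit(obs,wt=(1,1,1,.5,.5)):
    s=robot.get_state(); G0=s["tcp_pos"]+[0,0,.019]
    from scipy.spatial.transform import Rotation as R
    m=R.from_quat(s["tool_rot"]).as_matrix(); v=m[:,1]*[1,1,0]; v/=np.linalg.norm(v); z=np.array([0,0,1.]); u=np.cross(v,z)
    cs=cal("scene");cw=cal("wrist"); a=np.linspace(0,2*np.pi,73)
    def model(p):
        d,h,t=p; c=u*np.sin(t)+z*np.cos(t); e=u*np.cos(t)-z*np.sin(t)
        ring=lambda L,r:G0+u*d+c*(L-.054+h)+r*(np.outer(np.cos(a),e)+np.outer(np.sin(a),v))
        S=w2px("scene",ring(.075,.018),cs);F=w2px("scene",ring(0,.018),cs)
        W=w2px("wrist",ring(.075,.018),cw);WF=w2px("wrist",ring(0,.018),cw)
        return np.array([S[:,0].min(),F[:,0].min(),F[:,1].max(),W[:,1].min(),WF[:,1].min()])
    r=least_squares(lambda p:(model(p)-obs)*np.array(wt),[0,0,.1],x_scale=[.01,.01,.1])
    d,h,t=r.x; foot=G0+u*d-(u*np.sin(t)+z*np.cos(t))*(.054-h)
    print("u",u,"d,h,deg",r.x[:2],np.degrees(t),model(r.x).round(1),obs,"foot-tcp",foot-s["tcp_pos"],"foot",foot)
E
python3 -c "
from fit import *
fit([269,270.6,165,283.7,207.])"
```

```text
u [-0.14275263 -0.9897584   0.        ] d,h,deg [0.00986061 0.00256883] 3.844713101732732 [268.5 269.1 164.2 283.6 206. ] [269, 270.6, 165, 283.7, 207.0] foot-tcp [-0.00091533 -0.00634635 -0.03231542] foot [0.44173556 0.21104989 0.11155816]
```

Request:
{"method": "carry_out", "body": {
  "steps": [
    [[0.28,-1.5,0],-0.015],
    [[0.28,-2.5,0],-0.015],
    [[0.28,-2.5,0],-0.015],
    [[0.28,-2.5,0],-0.015],
    [[0.28,-2.5,0],-0.015],
    [[0.28,-2.5,0],-0.015],
    [[0.28,-2.5,0],-0.015],
    [[0.28,-2.5,0],-0.015],
    [[0.28,-2.5,0],-0.015],
    [[0.28,-2.5,0],-0.015]
  ]
}}

```text
time: 29.5
tcp_pos: [0.4705, -0.0231, 0.1432]
tool_rot: [-0.567, -0.422, 0.568, -0.421]
contact_force: [0.4, -1.0, -0.8]
grip_width: 0.0356
```

Request:
{"method": "carry_out", "body": {
  "steps": [
    [[0.27,-2.5,0],-0.015],
    [[0.27,-2.5,0],-0.015],
    [[0.27,-2.5,0],-0.015],
    [[0.27,-2.5,0],-0.015],
    [[0.27,-2.5,0],-0.015],
    [[0.27,-2.5,0],-0.015],
    [[0.27,-2.5,0],-0.015],
    [[0.27,-2.0,0],-0.015],
    [[0.27,-1.5,0],-0.015],
    [[0.27,-0.8,0],-0.01]
  ]
}}

```text
time: 30.5
tcp_pos: [0.4981, -0.2413, 0.1436]
tool_rot: [-0.597, -0.38, 0.597, -0.378]
contact_force: [0.3, -0.6, -0.7]
grip_width: 0.0356
```

Request:
{"method": "carry_out", "body": {
  "steps": [
    [[0,0,-1.2],0],
    [[0,0,-1.5],0],
    [[0,0,-1.5],0],
    [[0,0,-1.5],0],
    [[0,0,-1.2],0],
    [[0,0,-1],0],
    [[0,0,0],0],
    [[0,0,0],0],
    [[0,0,0],0],
    [[0,0,0],0]
  ]
}}

```text
time: 31.5
tcp_pos: [0.4989, -0.2412, 0.0666]
tool_rot: [0.597, 0.379, -0.596, 0.38]
contact_force: [-0.1, 0.1, -0.2]
grip_width: 0.0355
```

Run:
```python
from h import *
cv2.imwrite("pics/wrist17.png",robot.camera("wrist"))
s=robot.get_state(); print(s["time"],s["tcp_pos"],s["grip_width"],s["contact_force"],s["q"])
cv2.imwrite("pics/s17.png",cv2.resize(robot.camera("scene")[210:340,110:240],None,fx=4.6,fy=4.6,interpolation=cv2.INTER_CUBIC))
```

```text
31.55 [ 0.49882093 -0.24115482  0.06650112] 0.03522510445771871 [-0.51836405  0.49263264 -1.26945097] [-5.77010918e-01  2.67609579e-01  1.89416432e+00  2.48750329e-05
  9.78072457e-01 -1.38954543e-01]
```

View pics/wrist17.png

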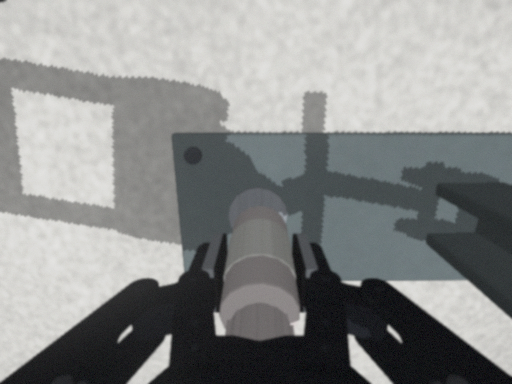

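View pics/s17.png

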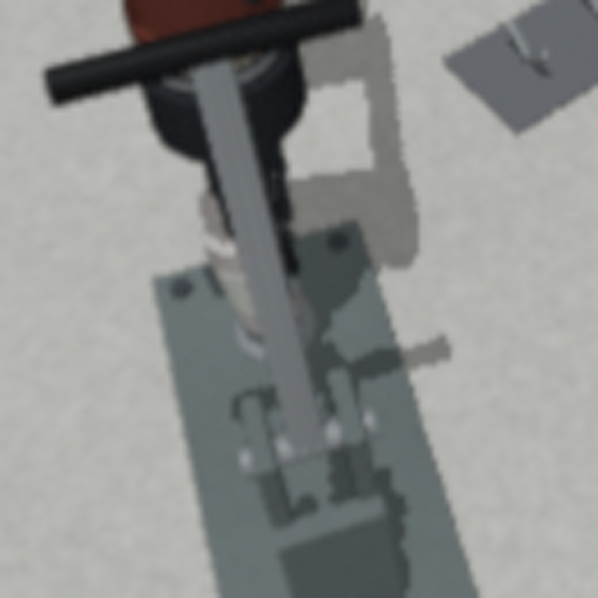

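Run:
```python
from h import *
a=np.linspace(0,2*np.pi,60)
A=np.c_[.4954+.022*np.cos(a),-.2459+.022*np.sin(a),np.full(60,.012)]
p=w2px("wrist",A); print(p.min(0),p.max(0))
im=cv2.imread("pics/wrist17.png"); im=cv2.convertScaleAbs(im,alpha=1.8)
s=4;x0,y0=190,170
big=cv2.resize(im[y0:y0+150,x0:x0+140],None,fx=s,fy=s,interpolation=cv2.INTER_CUBIC)
q=((p-[x0,y0]+.4)*s).astype(np.int32); cv2.polylines(big,[q.reshape(-1,1,2)],True,(0,0,255),1)
cv2.imwrite("pics/w17.png",big)
```

```text
[227.86215856 188.26893964] [287.43693495 243.35366827]
```

View pics/w17.png

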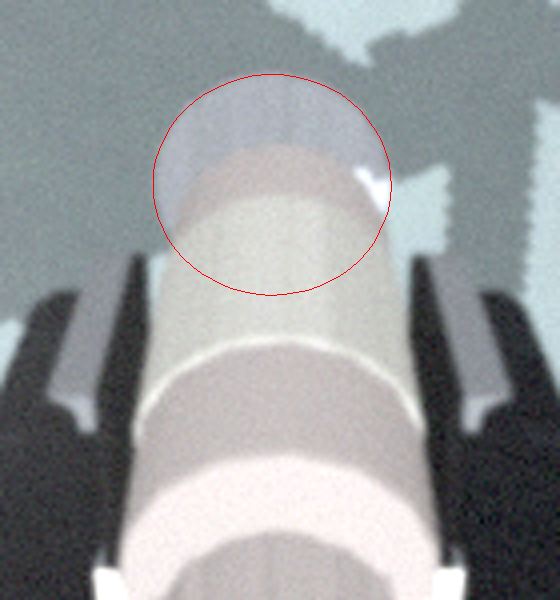

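Request:
{"method": "carry_out", "body": {
  "steps": [
    [[-0.1,0.05,-0.5],0],
    [[0,0,-0.5],0],
    [[0,0,-0.4],0],
    [[0,0,-0.3],0],
    [[0,0,-0.2],0],
    [[0,0,-0.1],0],
    [[0,0,0],0],
    [[0,0,0],0],
    [[0,0,0],0],
    [[0,0,0],0]
  ]
}}

```text
time: 32.6
tcp_pos: [0.4971, -0.2399, 0.0476]
tool_rot: [-0.596, -0.38, 0.597, -0.379]
contact_force: [-4.5, 3.1, 12.7]
grip_width: 0.0353
```

Run:
```python
from h import *
cv2.imwrite("pics/wrist18.png",robot.camera("wrist"))
s=robot.get_state(); print(s["time"],s["tcp_pos"],s["grip_width"],s["contact_force"])
a=np.linspace(0,2*np.pi,60)
p=w2px("wrist",np.c_[.4954+.022*np.cos(a),-.2459+.022*np.sin(a),np.full(60,.012)])
p2=w2px("wrist",np.c_[.4954+.018*np.cos(a),-.2459+.018*np.sin(a),np.full(60,.012)])
im=cv2.convertScaleAbs(cv2.imread("pics/wrist18.png"),alpha=1.8)
s=4;x0,y0=190,170
big=cv2.resize(im[y0:y0+150,x0:x0+140],None,fx=s,fy=s,interpolation=cv2.INTER_CUBIC)
for k,c in((p,(0,0,255)),(p2,(0,255,0))): cv2.polylines(big,[((k-[x0,y0]+.4)*s).astype(np.int32).reshape(-1,1,2)],True,c,1)
cv2.imwrite("pics/w18.png",big)
```

```text
32.65 [ 0.49703292 -0.23990441  0.04751886] 0.03518012253230722 [-4.22249681  2.59486433 12.54682242]
```

View pics/w18.png

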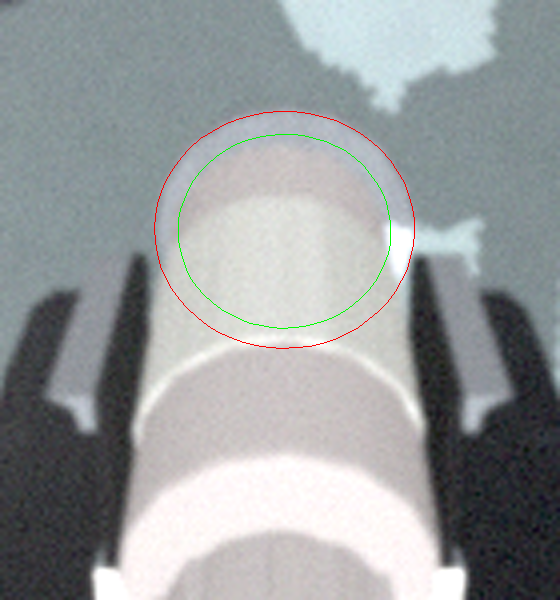

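Request:
{"method": "carry_out", "body": {
  "steps": [
    [[0,0,0],0],
    [[0,0,0],0],
    [[0,0,0],0],
    [[0,0,0],0],
    [[0,0,0],0],
    [[0,0,0],0],
    [[0,0,0],0],
    [[0,0,0],0],
    [[0,0,0],0],
    [[0,0,0],0]
  ],
  "hand": 1
}}

```text
time: 33.65
tcp_pos: [0.4972, -0.2402, 0.0456]
tool_rot: [0.597, 0.379, -0.597, 0.379]
contact_force: [-0.3, -0.3, -0.1]
grip_width: 0.0857
```

```bash
cat > look.py <<'E'
from h import *
import sys
n=sys.argv[1]
cv2.imwrite(f"pics/wrist{n}.png",robot.camera("wrist"))
s=robot.get_state(); print(s["time"],s["tcp_pos"],s["grip_width"],s["contact_force"],s["q"])
a=np.linspace(0,2*np.pi,60)
im=cv2.convertScaleAbs(cv2.imread(f"pics/wrist{n}.png"),alpha=1.5)
for r,z,c in((.022,.012,(0,0,255)),(.018,.012,(0,255,0)),(.018,.087,(255,0,255)),(.013,.112,(255,255,0))):
    k=w2px("wrist",np.c_[.4954+r*np.cos(a),-.2459+r*np.sin(a),np.full(60,z)])
    cv2.polylines(im,[k.astype(np.int32).reshape(-1,1,2)],True,c,1)
cv2.imwrite(f"pics/w{n}.png",cv2.resize(im,None,fx=1.5,fy=1.5))
E
python3 look.py 19
```

```text
33.7 [ 0.49718373 -0.24023443  0.04561721] 0.08514693133224886 [-0.0526347  -0.67013031 -0.17030087] [-5.77229468e-01  2.98598193e-01  1.90338625e+00  1.72351321e-05
  9.39585506e-01 -1.39219492e-01]
```

View pics/w19.png

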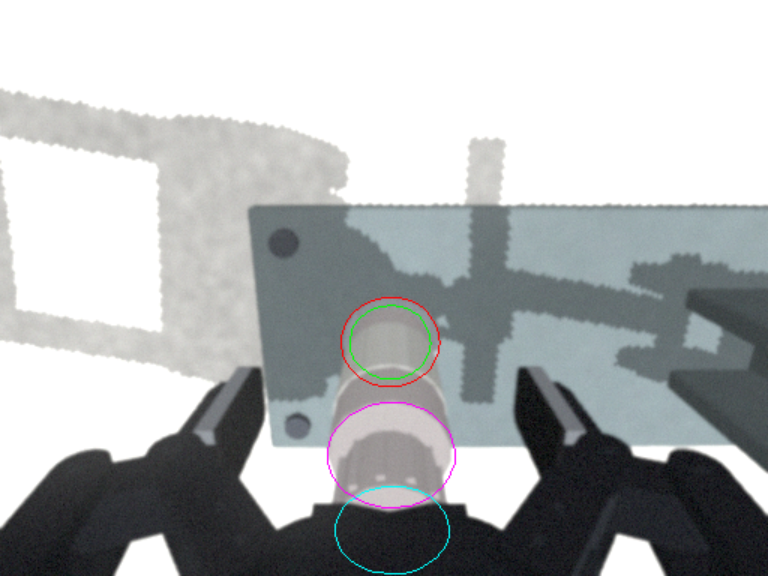

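Request:
{"method": "carry_out", "body": {
  "steps": [
    [[0,0,1],0],
    [[0,0,2],0],
    [[0,0,4],0],
    [[0,0,4],0],
    [[0,0,4.5],0],
    [[0,0,4.5],0],
    [[0,0,4.5],0],
    [[0,0,4.5],0],
    [[0,0,4],0],
    [[0,0,3],0]
  ]
}}

```text
time: 34.7
tcp_pos: [0.4974, -0.2403, 0.4103]
tool_rot: [0.597, 0.378, -0.596, 0.381]
contact_force: [0.9, 0.0, -0.1]
grip_width: 0.0857
```

Request:
{"method": "carry_out", "body": {
  "steps": [
    [[1.2,-0.2,0],0],
    [[1.2,-0.2,0],0],
    [[1.4,-0.3,0],0],
    [[1.4,-0.3,0],0],
    [[1.4,-0.3,0],0],
    [[1.4,-0.2,0],0],
    [[1.4,-0.2,0],0],
    [[1.4,-0.2,0],0],
    [[0,0,0],0],
    [[0,0,0],0]
  ]
}}

```text
time: 35.7
tcp_pos: [0.6048, -0.2588, 0.4029]
tool_rot: [-0.596, -0.381, 0.597, -0.378]
contact_force: [0.0, 0.7, -0.5]
grip_width: 0.0854
```

```bash
python3 look.py 20
python3 - <<'E'
from h import *
y=np.array([.424,.906,0]);m=np.array([.5909,-.2901,.343])
print([w2px("wrist",m+y*k) .round(0).tolist() for k in (-.06,0,.034,.06)])
cv2.imwrite("pics/s20.png",cv2.resize(robot.camera("scene")[180:380,80:300],None,fx=3,fy=3,interpolation=cv2.INTER_CUBIC))
E
```

```text
35.75 [ 0.60464113 -0.25890752  0.40369852] 0.08547224948652642 [-0.21707745  0.16534278  0.50418069] [-5.11114925e-01  2.10186450e-01  1.30570187e+00 -1.93602989e-04
  1.62913506e+00 -7.32523416e-02]
[[[260.0, 309.0]], [[260.0, 247.0]], [[260.0, 206.0]], [[260.0, 173.0]]]
```

View pics/w20.png

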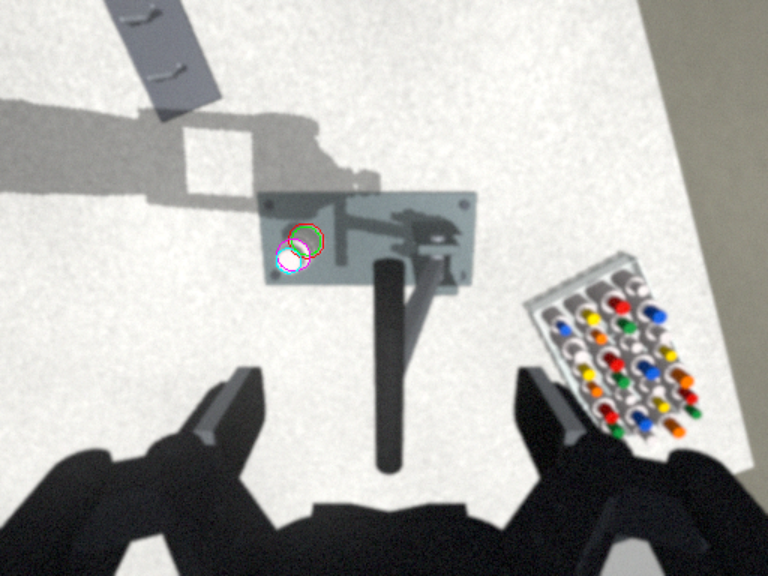

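View pics/s20.png

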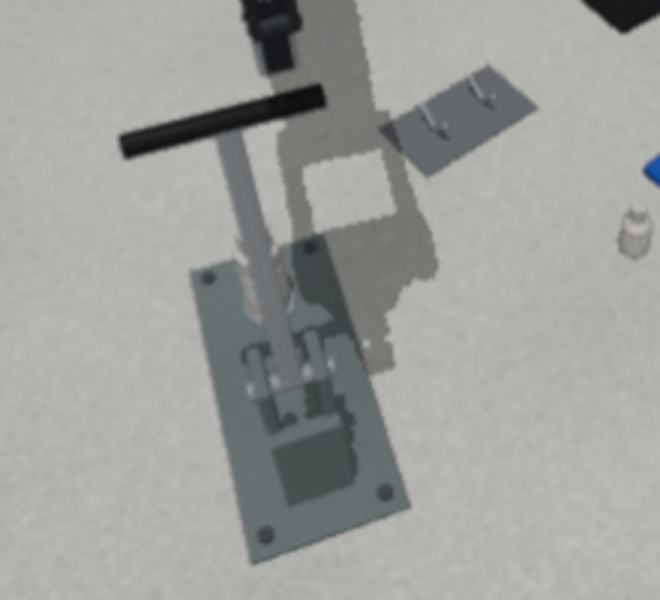

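Request:
{"method": "carry_out", "body": {
  "steps": [
    [[0,0,-1.5],0],
    [[0,0,-1.5],0],
    [[0,0,-1.5],0],
    [[0,0,-1.5],0],
    [[0,0,-1.2],0],
    [[0,0,-0.7],0],
    [[0,0,0],0],
    [[0,0,0],0],
    [[0,0,0],0],
    [[0,0,0],0]
  ]
}}

```text
time: 36.8
tcp_pos: [0.6056, -0.2595, 0.3278]
tool_rot: [0.597, 0.379, -0.596, 0.38]
contact_force: [-0.1, 0.0, -0.4]
grip_width: 0.0854
```

Request:
{"method": "carry_out", "body": {
  "steps": [
    [[0,0,0],0],
    [[0,0,0],0],
    [[0,0,0],0],
    [[0,0,0],0],
    [[0,0,0],0],
    [[0,0,0],0],
    [[0,0,0],0],
    [[0,0,0],0],
    [[0,0,0],0],
    [[0,0,0],0]
  ],
  "hand": 0,
  "squeeze": 40
}}

```text
time: 37.8
tcp_pos: [0.6047, -0.259, 0.3267]
tool_rot: [-0.596, -0.38, 0.597, -0.379]
contact_force: [-5.3, 1.3, 3.1]
grip_width: 0.0147
```

Run:
```python
from h import *
s=robot.get_state(); print(s["time"],s["tcp_pos"],s["grip_width"],s["contact_force"])
p=np.array([.905,-.425]); 
# arc: lever angle a above level from 78deg to 0, 31 pts; print world displacement from start in cm
a0=np.radians(78)
prev=None
N=30
for i in range(0,N+1):
    a=a0-i/N*1.36
    o=np.r_[(-.22*np.cos(a)+.22*np.cos(a0))*p,.22*np.sin(a)-.22*np.sin(a0)]*100
    if prev is not None: print(i,(o-prev).round(2).tolist(),end=" ")
    prev=o
print(prev)
```

```text
37.8 [ 0.60467395 -0.25897515  0.32673269] 0.014694113353847654 [-5.32384378  1.34364881  3.05193519]
1 [-0.88, 0.41, -0.23] 2 [-0.87, 0.41, -0.27] 3 [-0.86, 0.4, -0.32] 4 [-0.84, 0.4, -0.36] 5 [-0.83, 0.39, -0.4] 6 [-0.81, 0.38, -0.44] 7 [-0.79, 0.37, -0.48] 8 [-0.77, 0.36, -0.52] 9 [-0.75, 0.35, -0.56] 10 [-0.72, 0.34, -0.6] 11 [-0.7, 0.33, -0.63] 12 [-0.67, 0.32, -0.67] 13 [-0.64, 0.3, -0.7] 14 [-0.61, 0.29, -0.73] 15 [-0.58, 0.27, -0.76] 16 [-0.55, 0.26, -0.79] 17 [-0.52, 0.24, -0.82] 18 [-0.49, 0.23, -0.84] 19 [-0.45, 0.21, -0.86] 20 [-0.41, 0.19, -0.89] 21 [-0.38, 0.18, -0.91] 22 [-0.34, 0.16, -0.92] 23 [-0.3, 0.14, -0.94] 24 [-0.26, 0.12, -0.95] 25 [-0.22, 0.11, -0.97] 26 [-0.18, 0.09, -0.98] 27 [-0.14, 0.07, -0.98] 28 [-0.1, 0.05, -0.99] 29 [-0.06, 0.03, -0.99] 30 [-0.02, 0.01, -1.0] [-15.77045991   7.40601708 -21.48939726]
```

Request:
{"method": "carry_out", "body": {
  "steps": [
    [[-0.88,0.41,-0.23],0],
    [[-0.87,0.41,-0.27],0],
    [[-0.86,0.4,-0.32],0],
    [[-0.84,0.4,-0.36],0],
    [[-0.83,0.39,-0.4],0],
    [[-0.81,0.38,-0.44],0],
    [[-0.79,0.37,-0.48],0],
    [[-0.77,0.36,-0.52],0],
    [[-0.75,0.35,-0.56],0],
    [[-0.72,0.34,-0.6],0]
  ]
}}

```text
time: 38.8
tcp_pos: [0.5234, -0.221, 0.2844]
tool_rot: [-0.597, -0.379, 0.597, -0.38]
contact_force: [1.9, -1.9, 1.7]
grip_width: 0.0143
```

Request:
{"method": "carry_out", "body": {
  "steps": [
    [[-0.7,0.33,-0.63],0],
    [[-0.67,0.32,-0.67],0],
    [[-0.64,0.3,-0.7],0],
    [[-0.61,0.29,-0.73],0],
    [[-0.58,0.27,-0.76],0],
    [[-0.55,0.26,-0.79],0],
    [[-0.52,0.24,-0.82],0],
    [[-0.49,0.23,-0.84],0],
    [[-0.45,0.21,-0.86],0],
    [[-0.41,0.19,-0.89],0]
  ]
}}

```text
time: 39.8
tcp_pos: [0.4675, -0.1947, 0.2072]
tool_rot: [-0.597, -0.379, 0.597, -0.38]
contact_force: [2.3, -2.9, 3.9]
grip_width: 0.0145
```

```bash
python3 look.py 21
python3 - <<'E'
from h import *
cv2.imwrite("pics/s21.png",cv2.resize(robot.camera("scene")[180:380,80:300],None,fx=3,fy=3,interpolation=cv2.INTER_CUBIC))
E
```

```text
39.85 [ 0.46644494 -0.19414802  0.20541122] 0.01446971422263868 [ 4.15575294 -4.26719886  0.67783739] [-5.33252769e-01 -1.47277155e-02  1.91578849e+00 -2.80477925e-04
  1.24243464e+00 -9.51328314e-02]
```

View pics/s21.png

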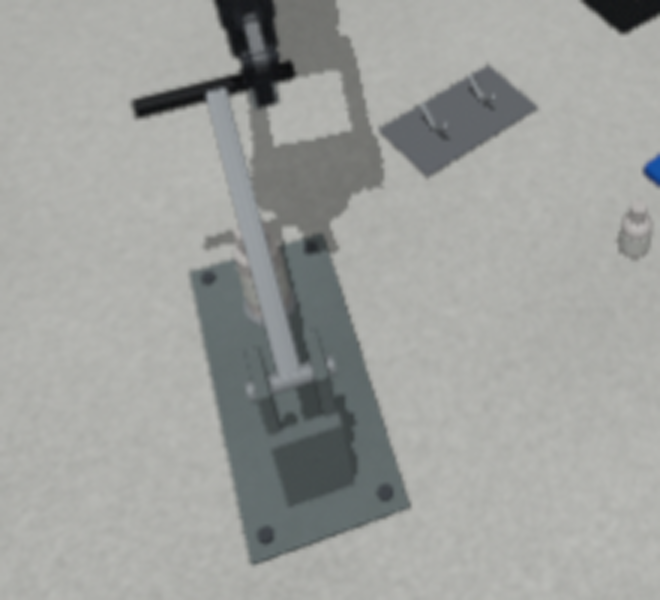

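Lever follows the arc. Continue to the bottom.

Request:
{"method": "carry_out", "body": {
  "steps": [
    [[-0.38,0.18,-0.91],0],
    [[-0.34,0.16,-0.92],0],
    [[-0.3,0.14,-0.94],0],
    [[-0.26,0.12,-0.95],0],
    [[-0.22,0.11,-0.97],0],
    [[-0.18,0.09,-0.98],0],
    [[-0.14,0.07,-0.98],0],
    [[-0.1,0.05,-0.99],0],
    [[-0.06,0.03,-0.99],0],
    [[-0.02,0.01,-1.0],0]
  ]
}}

```text
time: 40.9
tcp_pos: [0.4466, -0.1848, 0.1106]
tool_rot: [-0.596, -0.38, 0.597, -0.379]
contact_force: [-3.9, -2.2, 10.9]
grip_width: 0.0146
```

Request:
{"method": "carry_out", "body": {
  "steps": [
    [[0,0,-0.3],0],
    [[0,0,-0.2],0],
    [[0,0,0],0],
    [[0,0,0],0],
    [[0,0,0],0],
    [[0,0,0],0],
    [[0,0,0],0],
    [[0,0,0],0],
    [[0,0,0],0],
    [[0,0,0],0]
  ]
}}

```text
time: 41.9
tcp_pos: [0.4465, -0.1848, 0.1065]
tool_rot: [-0.596, -0.381, 0.597, -0.378]
contact_force: [-4.4, -1.4, 11.0]
grip_width: 0.0148
```

```bash
python3 look.py 22
python3 - <<'E'
from h import *
cv2.imwrite("pics/s22.png",cv2.resize(robot.camera("scene")[180:330,80:280],None,fx=4,fy=4,interpolation=cv2.INTER_CUBIC))
E
```

```text
41.95 [ 0.44653255 -0.18474498  0.10648709] 0.014321937715607292 [-3.63425074 -1.68489633 10.4540158 ] [-5.37179283e-01  6.74352371e-02  2.03774401e+00 -8.66059665e-04
  1.04010500e+00 -9.90240061e-02]
```

View pics/s22.png

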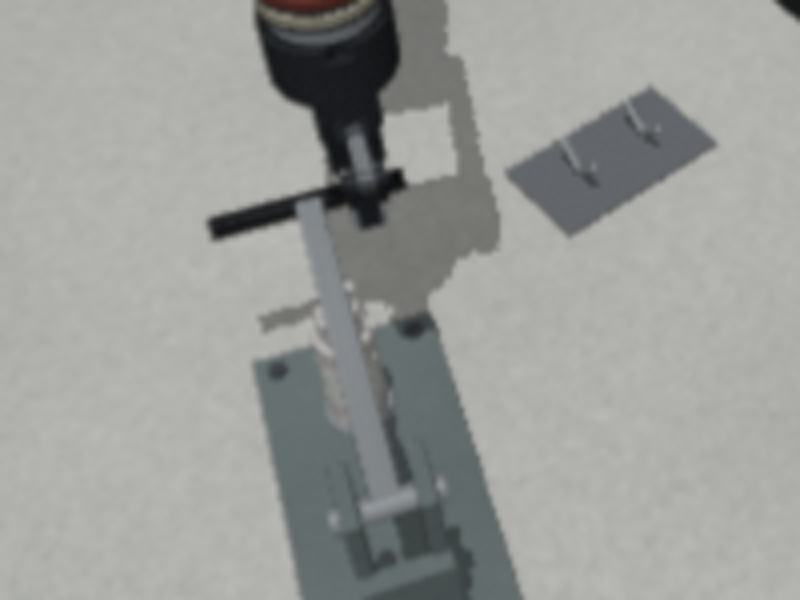

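View pics/w22.png

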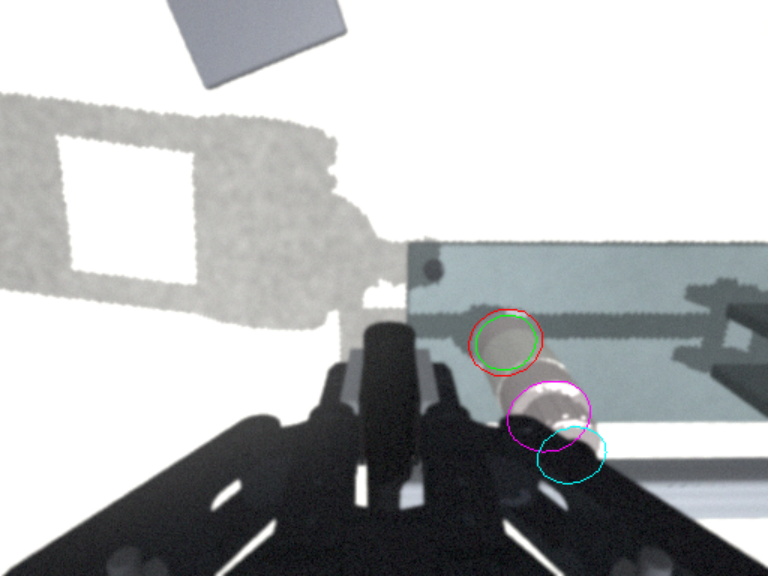

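Request:
{"method": "carry_out", "body": {
  "steps": [
    [[0,0,-0.2],0],
    [[0,0,-0.2],0],
    [[0,0,-0.2],0],
    [[0,0,-0.2],0],
    [[0,0,0],0],
    [[0,0,0],0],
    [[0,0,0],0],
    [[0,0,0],0],
    [[0,0,0],0],
    [[0,0,0],0]
  ]
}}

```text
time: 43.0
tcp_pos: [0.4465, -0.1848, 0.1046]
tool_rot: [-0.595, -0.382, 0.598, -0.378]
contact_force: [-18.3, 5.0, 46.7]
grip_width: 0.015
```

```bash
python3 look.py 23
python3 - <<'E'
from h import *
im=robot.camera("scene")[200:320,100:230]
cv2.imwrite("pics/s23.png",cv2.resize(im,None,fx=5,fy=5,interpolation=cv2.INTER_CUBIC))
p=np.array([.905,-.425,0]);y=np.array([.424,.906,0]);A=np.array([.4954,-.2459,0])
for an in (1.2,1.28,1.32,1.36):
    a=np.radians(78)-an
    B=A+p*(.15-.22*np.cos(a))+[0,0,.128+.22*np.sin(a)]
    print(an,B.round(4),[((w2px("scene",B+y*k)[0]-[100,200]+.4)*5).round(0).tolist() for k in(-.06,.06)],w2px("wrist",B+y*.06)*1.5)
E
```

```text
43.05 [ 0.44655669 -0.18476627  0.10456573] 0.01430973287980352 [-18.9107069    6.10784228  46.21495875] [-5.36789676e-01  7.28348984e-02  2.03626250e+00 -1.59854242e-03
  1.03968790e+00 -9.89970993e-02]
1.2 [ 0.4346 -0.2174  0.1633] [[144.0, 145.0], [396.0, 79.0]] [[400.53746199 394.49000219]]
1.28 [ 0.4327 -0.2165  0.1459] [[151.0, 166.0], [400.0, 100.0]] [[391.05564775 358.00196744]]
1.32 [ 0.4322 -0.2162  0.1371] [[155.0, 177.0], [402.0, 112.0]] [[389.16921674 343.43260348]]
1.36 [ 0.4321 -0.2162  0.1283] [[159.0, 189.0], [404.0, 123.0]] [[388.70260649 330.72472503]]
```

View pics/s23.png

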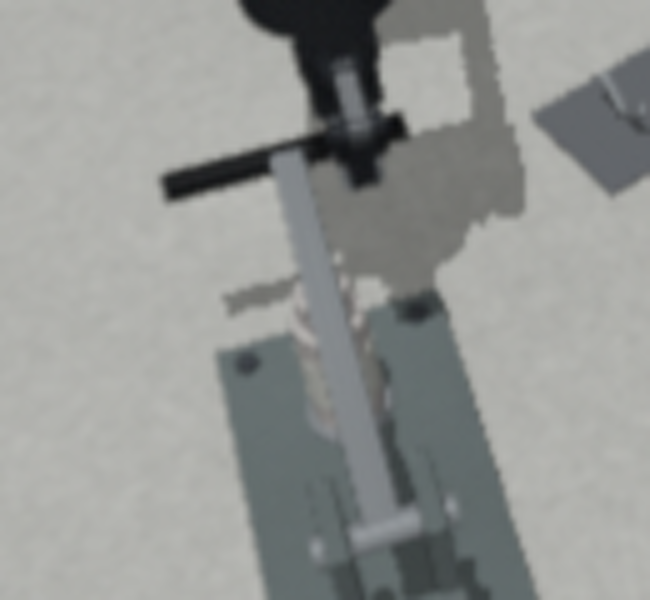

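Request:
{"method": "carry_out", "body": {
  "steps": [
    [[0,0,0.3],0],
    [[0,0,0.3],0],
    [[0.02,-0.01,1.0],0],
    [[0.06,-0.03,0.99],0],
    [[0.1,-0.05,0.99],0],
    [[0.14,-0.07,0.98],0],
    [[0.18,-0.09,0.98],0],
    [[0.22,-0.11,0.97],0],
    [[0.26,-0.12,0.95],0],
    [[0.3,-0.14,0.94],0]
  ]
}}

```text
time: 44.1
tcp_pos: [0.4586, -0.1903, 0.1824]
tool_rot: [-0.596, -0.381, 0.598, -0.378]
contact_force: [-7.1, -0.7, 3.2]
grip_width: 0.0146
```

Request:
{"method": "carry_out", "body": {
  "steps": [
    [[0.34,-0.16,0.92],0],
    [[0.38,-0.18,0.91],0],
    [[0.41,-0.19,0.89],0],
    [[0.45,-0.21,0.86],0],
    [[0.49,-0.23,0.84],0],
    [[0.52,-0.24,0.82],0],
    [[0.55,-0.26,0.79],0],
    [[0.58,-0.27,0.76],0],
    [[0.61,-0.29,0.73],0],
    [[0.64,-0.3,0.7],0]
  ]
}}

```text
time: 45.1
tcp_pos: [0.5069, -0.2128, 0.2672]
tool_rot: [-0.595, -0.383, 0.599, -0.376]
contact_force: [-13.7, 3.8, 14.1]
grip_width: 0.0147
```

Request:
{"method": "carry_out", "body": {
  "steps": [
    [[0.67,-0.32,0.67],0],
    [[0.7,-0.33,0.63],0],
    [[0.72,-0.34,0.6],0],
    [[0.75,-0.35,0.56],0],
    [[0.77,-0.36,0.52],0],
    [[0.79,-0.37,0.48],0],
    [[0.81,-0.38,0.44],0],
    [[0.83,-0.39,0.4],0],
    [[0.84,-0.4,0.36],0],
    [[0.86,-0.4,0.32],0]
  ]
}}

```text
time: 46.1
tcp_pos: [0.5884, -0.2509, 0.3164]
tool_rot: [0.597, 0.379, -0.596, 0.38]
contact_force: [-2.0, -1.0, 5.9]
grip_width: 0.0144
```

Request:
{"method": "carry_out", "body": {
  "steps": [
    [[0.43,-0.2,0.14],0],
    [[0.44,-0.21,0.13],0],
    [[0.44,-0.2,0.12],0],
    [[0.44,-0.21,0.11],0],
    [[0.1,-0.05,0],0],
    [[0.1,-0.05,0],0],
    [[0,0,0],0],
    [[0,0,0],0],
    [[0,0,0],0],
    [[0,0,0],0]
  ]
}}

```text
time: 47.1
tcp_pos: [0.605, -0.2586, 0.3204]
tool_rot: [-0.596, -0.382, 0.598, -0.377]
contact_force: [-10.1, 2.5, 8.5]
grip_width: 0.0146
```

```bash
python3 look.py 24
python3 - <<'E'
from h import *
im=robot.camera("scene")[180:380,80:300]
cv2.imwrite("pics/s24.png",cv2.resize(im,None,fx=3,fy=3,interpolation=cv2.INTER_CUBIC))
p=np.array([.905,-.425,0]);y=np.array([.424,.906,0]);A=np.array([.4954,-.2459,0])
for an in (0,.04,.08,.15):
    a=np.radians(78)-an
    B=A+p*(.15-.22*np.cos(a))+[0,0,.128+.22*np.sin(a)]
    print(an,B.round(4),[((w2px("scene",B+y*k)[0]-[80,180]+.4)*3).round(0).tolist() for k in(-.06,.06)],w2px("wrist",B+y*.06)*1.5)
E
```

```text
47.15 [ 0.60497277 -0.2586238   0.32041592] 0.014429656211108916 [-9.08044543  2.77531722  7.33426483] [-5.10701227e-01  2.36448553e-01  1.42447357e+00  2.64271908e-04
  1.48784844e+00 -7.29791669e-02]
0 [ 0.5898 -0.2902  0.3432] [[117.0, 149.0], [322.0, 95.0]] [[386.79022732 330.70742073]]
0.04 [ 0.582  -0.2866  0.3412] [[116.0, 140.0], [319.0, 88.0]] [[358.85981709 327.97365635]]
0.08 [ 0.5743 -0.283   0.3388] [[115.0, 133.0], [316.0, 82.0]] [[332.17139409 324.88772188]]
0.15 [ 0.5611 -0.2768  0.3339] [[114.0, 122.0], [311.0, 72.0]] [[288.96149588 318.77778454]]
```

View pics/s24.png

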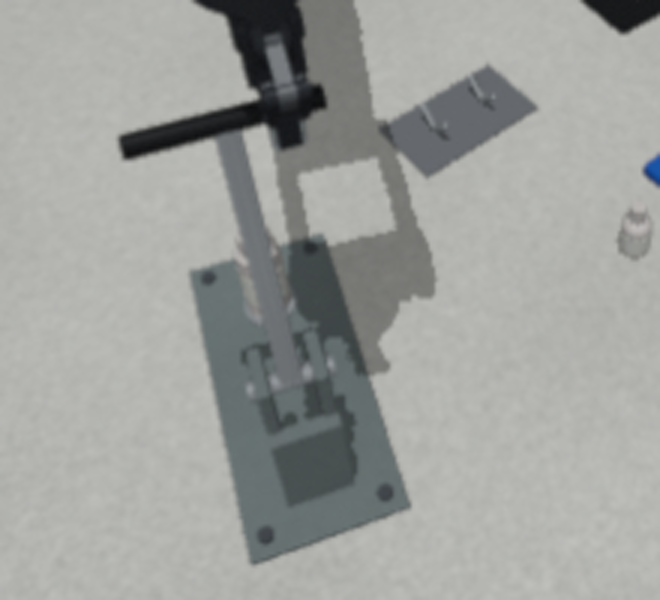

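Request:
{"method": "carry_out", "body": {
  "steps": [
    [[0,0,0],0],
    [[0,0,0],0],
    [[0,0,0],0],
    [[0,0,0],0],
    [[0,0,0],0],
    [[0,0,0],0],
    [[0,0,0],0],
    [[0,0,0],0],
    [[0,0,0],0],
    [[0,0,0],0]
  ],
  "hand": 1
}}

```text
time: 48.2
tcp_pos: [0.6072, -0.2603, 0.3197]
tool_rot: [0.597, 0.379, -0.597, 0.379]
contact_force: [0.8, -0.8, 0.3]
grip_width: 0.0856
```

Request:
{"method": "carry_out", "body": {
  "steps": [
    [[0,0,1],0],
    [[0,0,1.5],0],
    [[0,0,1.5],0],
    [[0,0,1.5],0],
    [[0,0,1.5],0],
    [[0,0,1.5],0],
    [[0,0,1],0],
    [[0,0,0.5],0],
    [[0,0,0],0],
    [[0,0,0],0]
  ]
}}

```text
time: 49.2
tcp_pos: [0.607, -0.2601, 0.4188]
tool_rot: [-0.596, -0.38, 0.597, -0.379]
contact_force: [0.1, 0.3, -0.0]
grip_width: 0.0854
```

```bash
python3 look.py 25
python3 - <<'E'
from h import *
im=robot.camera("scene")
cv2.imwrite("pics/s25.png",cv2.resize(im[180:380,80:300],None,fx=3,fy=3,interpolation=cv2.INTER_CUBIC))
cv2.imwrite("pics/s25f.png",im)
cv2.imwrite("pics/t25.png",cv2.resize(robot.camera("top")[140:260,310:450],None,fx=5,fy=5,interpolation=cv2.INTER_CUBIC))
a=cv2.imread("pics/wrist25.png")
cv2.imwrite("pics/w25c.png",cv2.resize(a[120:200,160:260],None,fx=6,fy=6,interpolation=cv2.INTER_CUBIC))
E
```

```text
49.25 [ 0.60688599 -0.26007045  0.41833966] 0.08534445346532164 [ 0.16883359 -0.40570492  0.15454779] [-5.11069521e-01  2.13533054e-01  1.27566443e+00 -1.61342504e-05
  1.65443613e+00 -7.31078240e-02]
```

View pics/s25f.png

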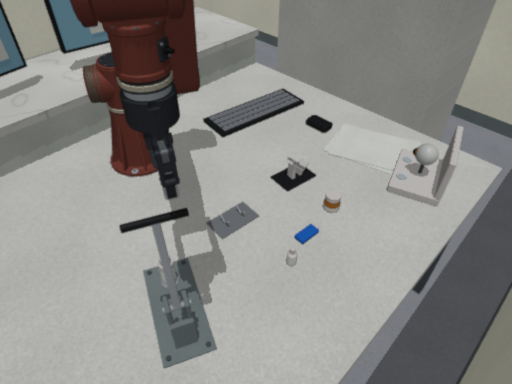

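View pics/t25.png

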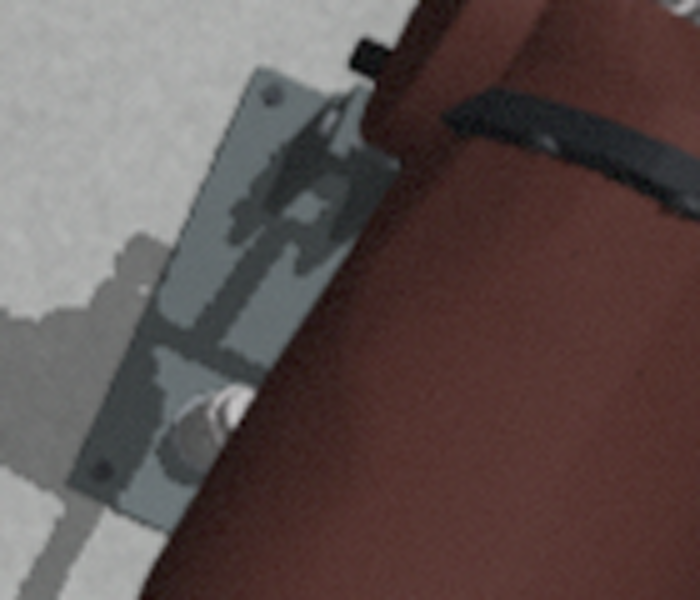

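View pics/w25.png

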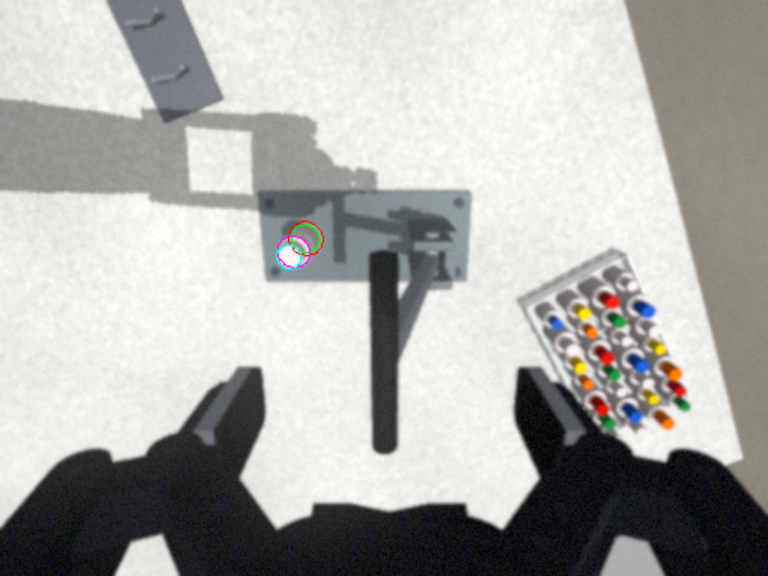

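View pics/w25c.png

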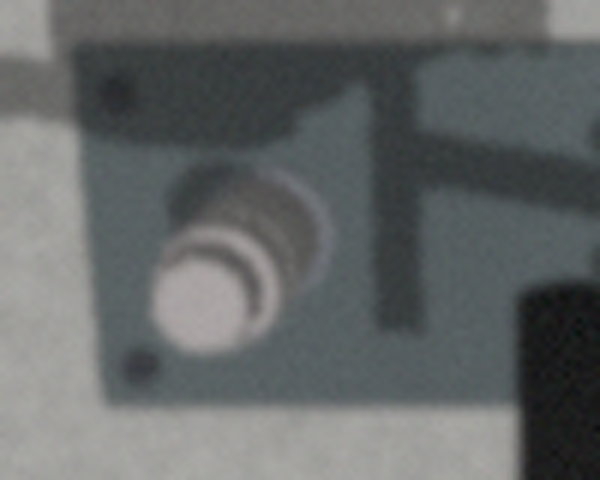

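```bash
python3 -c "
from station import robot
print(robot.finish_job())"
```

```text
the job is handed in; nothing more can be done
None
```

I completed the whole sequence and handed the job in at about 49 s of the 72 s allowed; no verdict is reported, so success is judged from my own checks.

**What I did**
- **Rest:** I took the bottle from the tray, turned it round and tipped it onto the sloping rods. I let go with its foot at the stop and the cap up.
- **New grip:** I gripped it again nearer the shoulder. Moves only allowed turning about the vertical, so I swung it upright in the fingers by hooking its lower body under the rod ends.
- **Anvil:** I set it on the anvil and let go.
- **Press:** I pinched the lever bar, pulled it down along its arc until the force rose to about 46 N at the stop, eased it back up at about 0.45 rad/s, and released it.

**Last checks**
- The pictures show the bottle upright about 2 mm from the anvil's centre.
- No gap shows between cap and shoulder.
- The lever bar is back at its starting pixels, and the contact force on the open gripper is near zero.
- The drops, jar and lens case look unmoved.

**What went wrong or could not be measured**
- **First uprighting try:** it pushed on the foot face with about 15 N. I backed off and redid it about 15 mm lower.
- **Grip slips:** the bottle slid about 9 mm along the pads, which I allowed for when placing it. The bar slid a few millimetres in the fingers during the pull, without letting go.
- **Cap travel:** I judged this only from the pictures and the lever reaching its stop, not by measuring it.

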